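# Close up an instrument housing with the cover that fits its dowel pins

### The job

Finish and close the grey instrument housing: put every loose relay inside it, find by trying them on the one cover whose holes drop over the two dowel pins, lay it square and fully home on the rim, and turn both turnbuttons across it to hold it down (they start partly across the opening, so turn them clear first). Leave the covers that do not fit lying flat, handle up, on the blue mat, and do not disturb the multimeter, the solder spool or the screwdriver.

Things in the scene. Friction and masses are not known exactly. Their poses are not given: they have to be found in the camera images.
- housing: grey metal housing fixed to the bench, open at the top: outside 96 x 150 mm (own x, y), rim 40 mm high, floor 4 mm thick, long walls 6 mm, end blocks 20 mm thick, so inside 84 x 110 mm, 36 mm deep. Outside each short end stands a 46 mm high lug with a turnbutton, pivot 92 mm from the middle along y. Origin: middle of the underside, on the bench; a seated cover's origin is 40 mm above it
- pin0 (a point): top of a steel dowel pin, 7 mm thick, its upper 5 mm tapering to 3 mm, 9 mm tall, on the rim of the housing's +y end block, at (25, 65) mm in the housing's frame
- pin1 (a point): top of a steel dowel pin, 7 mm thick, its upper 5 mm tapering to 3 mm, 9 mm tall, on the rim of the housing's -y end block, at (-25, -65) mm in the housing's frame
- turn_left (a joint): left turnbutton (housing's +y end), rad about the vertical, counterclockwise from above. 0: bar parallel to the short end, along the housing's -x, clear of the cover; 1.57: bar points to the housing's middle, across the cover. Stops at -0.2 and 1.7; friction (0.06 N m) holds it. Bar 12 mm wide, reaching 38 mm from the pivot, underside 51 mm above the bench, 3 mm over a seated cover
- turn_left_grip (a point): on the left turnbutton's pivot axis, 78 mm above the bench: TCP point for pinching its black fin, 10 mm wide, 36 mm long (along the bar, from 12 mm behind the pivot to 24 mm ahead), foot 56 mm and top 80 mm above the bench. Its x axis points along the bar
- turn_right (a joint): right turnbutton (housing's -y end), rad about the vertical, counterclockwise from above. 0: bar parallel to the short end, along the housing's +x, clear of the cover; 1.57: bar points to the housing's middle, across the cover. Stops at -0.2 and 1.7; friction (0.06 N m) holds it. Bar 12 mm wide, reaching 38 mm from the pivot, underside 51 mm above the bench, 3 mm over a seated cover
- turn_right_grip (a point): on the right turnbutton's pivot axis, 78 mm above the bench: TCP point for pinching its black fin, 10 mm wide, 36 mm long (along the bar, from 12 mm behind the pivot to 24 mm ahead), foot 56 mm and top 80 mm above the bench. Its x axis points along the bar
- mat: blue bench mat fixed to the bench, 320 x 440 x 3 mm (x, y, z). Origin: middle of the underside, on the bench; its top is 3 mm above the bench
- cover_a: blank aluminium housing cover, 96 x 150 x 8 mm (own x, y, z), 0.32 kg, with two round 12 mm through holes, one near each short end. Origin: middle of the underside. Unchanged by a half turn about z. The covers differ only in the sideways place of their holes: exactly one drops over both pins when laid square on the housing; a wrong one is stopped 9 mm too high on the pin tops
- cover_b: blank aluminium housing cover, 96 x 150 x 8 mm (own x, y, z), 0.32 kg, with two round 12 mm through holes, one near each short end. Origin: middle of the underside. Unchanged by a half turn about z. The covers differ only in the sideways place of their holes: exactly one drops over both pins when laid square on the housing; a wrong one is stopped 9 mm too high on the pin tops
- cover_c: blank aluminium housing cover, 96 x 150 x 8 mm (own x, y, z), 0.32 kg, with two round 12 mm through holes, one near each short end. Origin: middle of the underside. Unchanged by a half turn about z. The covers differ only in the sideways place of their holes: exactly one drops over both pins when laid square on the housing; a wrong one is stopped 9 mm too high on the pin tops
- cover_a_grip (a point): TCP point for pinching this cover's black grip bar: on its middle, 30 mm above the underside. The bar is 14 mm wide (cover's x), 46 mm long (y), its foot 8 mm and its top 36 mm above the underside
- cover_b_grip (a point): TCP point for pinching this cover's black grip bar: on its middle, 30 mm above the underside. The bar is 14 mm wide (cover's x), 46 mm long (y), its foot 8 mm and its top 36 mm above the underside
- cover_c_grip (a point): TCP point for pinching this cover's black grip bar: on its middle, 30 mm above the underside. The bar is 14 mm wide (cover's x), 46 mm long (y), its foot 8 mm and its top 36 mm above the underside
- relay0: plug-in relay, a grey block with a black foot, 28 x 24 x 24 mm (own x, y, z), 35 g; starts on the bench left of the housing. Origin: middle of the underside
- relay1: plug-in relay, a grey block with a black foot, 28 x 24 x 24 mm (own x, y, z), 35 g; starts on the bench left of the housing. Origin: middle of the underside
- relay2: plug-in relay, a grey block with a black foot, 28 x 24 x 24 mm (own x, y, z), 35 g; starts on the bench left of the housing. Origin: middle of the underside
- relay0_mid (a point): centre of relay0's block
- relay1_mid (a point): centre of relay1's block
- relay2_mid (a point): centre of relay2's block
- meter: red handheld multimeter lying on the bench, 150 x 75 x 30 mm; a bystander. Origin: middle of the underside
- spool: steel-coloured solder spool standing on end, 54 mm across, 44 mm high; a bystander. Origin: middle of the underside
- driver: screwdriver lying on the bench between the robot and the housing, along its own x; a bystander
Things that resemble listed ones, but are neither listed nor needed, are in the scene too. What is shaped like the relay0 but green is not meant.

How it is judged (in metres and radians):
At the end, for the whole second after the job is handed in: All relays present lie inside the housing; the fitting cover is down over both pins (within 2.5 mm of the rim, 4 mm of centre, 0.08 rad of square); both turnbuttons read over 1.25 rad; the other covers lie flat, handle up, middles over the mat; all at rest (x of relay0_mid in the frame of housing between -0.042 and 0.042 m and y of relay0_mid in the frame of housing between -0.055 and 0.055 m and z of relay0_mid in the frame of housing between 0 and 0.034 m and linear speed of each of relay0, relay1, relay2, cover_a, cover_b, cover_c below 0.02 m/s and x of relay1_mid in the frame of housing between -0.042 and 0.042 m and y of relay1_mid in the frame of housing between -0.055 and 0.055 m and z of relay1_mid in the frame of housing between 0 and 0.034 m and x of relay2_mid in the frame of housing between -0.042 and 0.042 m and y of relay2_mid in the frame of housing between -0.055 and 0.055 m and z of relay2_mid in the frame of housing between 0 and 0.034 m and ((x of cover_a in the frame of housing between -0.004 and 0.004 m and y of cover_a in the frame of housing between -0.004 and 0.004 m and z of cover_a in the frame of housing between 0.037 and 0.0425 m and angle between cover_a's own z axis and vertical below 0.05 rad and angle between the y axis of cover_a and the y axis of housing, either way round below 0.08 rad) or (x of cover_b in the frame of housing between -0.004 and 0.004 m and y of cover_b in the frame of housing between -0.004 and 0.004 m and z of cover_b in the frame of housing between 0.037 and 0.0425 m and angle between cover_b's own z axis and vertical below 0.05 rad and angle between the y axis of cover_b and the y axis of housing, either way round below 0.08 rad) or (x of cover_c in the frame of housing between -0.004 and 0.004 m and y of cover_c in the frame of housing between -0.004 and 0.004 m and z of cover_c in the frame of housing between 0.037 and 0.0425 m and angle between cover_c's own z axis and vertical below 0.05 rad and angle between the y axis of cover_c and the y axis of housing, either way round below 0.08 rad)) and ((x of cover_a in the frame of housing between -0.004 and 0.004 m and y of cover_a in the frame of housing between -0.004 and 0.004 m and z of cover_a in the frame of housing between 0.037 and 0.0425 m and angle between cover_a's own z axis and vertical below 0.05 rad and angle between the y axis of cover_a and the y axis of housing, either way round below 0.08 rad) or (x of cover_a in the frame of mat between -0.16 and 0.16 m and y of cover_a in the frame of mat between -0.22 and 0.22 m and height (world z) of cover_a below 0.008 m and angle between cover_a's own z axis and vertical below 0.08 rad)) and ((x of cover_b in the frame of housing between -0.004 and 0.004 m and y of cover_b in the frame of housing between -0.004 and 0.004 m and z of cover_b in the frame of housing between 0.037 and 0.0425 m and angle between cover_b's own z axis and vertical below 0.05 rad and angle between the y axis of cover_b and the y axis of housing, either way round below 0.08 rad) or (x of cover_b in the frame of mat between -0.16 and 0.16 m and y of cover_b in the frame of mat between -0.22 and 0.22 m and height (world z) of cover_b below 0.008 m and angle between cover_b's own z axis and vertical below 0.08 rad)) and ((x of cover_c in the frame of housing between -0.004 and 0.004 m and y of cover_c in the frame of housing between -0.004 and 0.004 m and z of cover_c in the frame of housing between 0.037 and 0.0425 m and angle between cover_c's own z axis and vertical below 0.05 rad and angle between the y axis of cover_c and the y axis of housing, either way round below 0.08 rad) or (x of cover_c in the frame of mat between -0.16 and 0.16 m and y of cover_c in the frame of mat between -0.22 and 0.22 m and height (world z) of cover_c below 0.008 m and angle between cover_c's own z axis and vertical below 0.08 rad)) and value of joint each of turn_left, turn_right above 1.25 rad); the robot touches nothing.
It fails at once if the multimeter is pushed more than 20 mm (distance of meter from where it was at the start of the episode above 0.02 m).
It fails at once if the solder spool is pushed more than 20 mm (distance of spool from where it was at the start of the episode above 0.02 m).
It fails at once if the screwdriver is pushed more than 20 mm (distance of driver from where it was at the start of the episode above 0.02 m).
Of relay0, relay1, relay2 only 2 to 3 are there at a start; the rules pass over those that are not, and their reading is None.
At some moment in a run one of relay0, relay1, relay2 may be knocked a few centimetres aside while the robot is not near it.
It also fails if it takes over 210 s, if anything falls off the work surface, if the arm or the gripper's body presses on something with over 40 N, if the wrist force passes 120 N, or if a joint passes its speed limit or range.

### The arm

A 6-joint arm with a two-finger parallel gripper is mounted at the origin on the work surface. World frame = base frame: x ahead of the robot, y to its left, z up, the work surface at z = 0. Lengths are in mm, angles in rad, forces in N, time in s.
With the tool pointing down it reaches from about 350 to 775 mm from the base axis. Payload 5.5 kg.
Tool frame: the origin (TCP) lies between the finger pads, 19 mm behind the fingertips; this is the grasp point; z points along the fingers, y is the line along which they close (so a half turn about z gives the same grasp; the last joint's range is limited). The gripper opens to 85 mm and grips with 20 to 120 N. Pads are 22 mm wide; open, the fingers measure 114 mm over their backs; the gripper's body (76 mm by 85 mm) begins 54 mm behind the grasp point. The pads swing forward as they close: fully open they stand 13 mm farther back than shut.
Start: joints at [-1.454, 0.313, 0.046, 1.304, 0, 1.431], TCP at [146.036, -556.186, 250.023] pointing down, gripper open.
Joint ranges: [-2.76, 2.76], [-0.86, 1.69], [-1.03, 1.26], [-2.2, 2.34], [-1.47, 1.5], [-3.14, 3.14]. Speed limits (rad/s): [2.57, 2.57, 3.14, 3.14, 3.14, 3.14].

### API

Orientations are given as [roll, pitch, yaw] about the fixed x, y, z axes, in that order (R = Rz(yaw) Ry(pitch) Rx(roll)).
In Python, from station import arm, read_camera, camera_params gives the robot as it stands. The module is installed in compiled form; this text tells all that it offers.
- The arm moves only by the tool send_rows, never from a script. Its argument "increments" is a list of rows, each a list of 3 entries, a list of its own where there are three numbers: the opening, from -1 (shut) to 1 (fully open), then the shift along the tool's x, y, z in units of 40 mm (1.0 is 40 mm), then the turn, a rotation vector about the tool's x, y, z in units of 6 degrees (1.0 is 6 degrees). A call has 1 to 20 rows; each row shifts and turns the commanded pose from where the row before left it, along the tool's axes as they then stand; what a row does not reach is not made up. A row lasts 1/12 s, in which the tool goes at most 41.7 mm and 7.16 degrees, less where a joint would pass 70% of its speed; a pose out of reach is approached as far as the arm can. A call is refused whole if a number of a shift passes 1 or a number of a turn 1, either way. A call with a gripper value outside its range is refused whole. The fingers move at their own pace and stop on an object; "grip_force" is the grip in N (left out, the last holds). Time passes only in rows, so rows that do not move let the fingers close. It gives the time, the measured TCP pose, the force, the opening and the grip force at its end, in the units of the state.
- arm.observe(): the state, without advancing time (a new reading comes with each control period).
- read_camera(name): name is "scene" or "top" or "wrist"; returns the picture (400x640x3 uint8, red, green, blue); there is no depth.
- camera_params(name): a dict with "fx", "fy", "cx", "cy" (pixels), "rvec" (rotation vector, rad) and "tvec" (3), from world to camera coordinates, as OpenCV has them. Camera axes: x right, y down, z forward; pixel columns grow to the right and rows downward; lengths in mm; the calibration is good to about 2 mm. A picture is of the moment at which its call begins: read the wrist's pose just before it. camera_params takes no time and is no camera call; for the wrist camera it gives the pose at the moment of the call.
- arm.job_done(): hands the job in; it is judged then, once.
The state is a dict: "time_s": time; "q": joint angles; "dq": joint speeds; "joint_torque": joint torques, N m; "eef_pos": TCP position; "ee_rot": TCP orientation; "ft_force": force on the tool from outside, world axes, zero at the start; "wrist_torque": the same for the moment, N m; "width": opening from 0.0 (shut) to 1.0 (fully open); "finger_force": force on a finger pad.
Only numpy, scipy, OpenCV 4.12 (cv2) and the standard library are available. Lean on these libraries where they do the work, as an engineer would, in place of code of your own. Each camera call takes 0.05 s, during which the arm holds its last target. There are 200 camera calls.

## Working session

There is one attempt and no reset: what is moved stays moved. The work goes in short steps, Python scripts to look and compute and a tool call to move; the robot and the scene stay as the last step left them, time stands still between calls to the robot, and variables do not carry over. Pictures are saved under pics/ and viewed, at most 14 in all, crops included, and the job is handed in when it is done.

Besides the shell and the picture viewer there is one more tool, called after "Call:" as name(argument=value, ...), one argument or row to a line, values as JSON. send_rows: Moves the arm, as the interface text tells. Its arguments: {"type":"object","properties":{"increments":{"type":"array","items":{"type":"array"}},"grip_force":{"type":"number"}},"required":["increments"]}

```bash
mkdir -p pics; python3 - <<'E'
from station import arm, read_camera, camera_params
import cv2,numpy as np
s=arm.observe();print(s)
for n in("scene","top"):
    im=read_camera(n);cv2.imwrite(f"pics/{n}0.png",im[...,::-1]);p=camera_params(n)
    R=cv2.Rodrigues(np.array(p["rvec"]))[0];print(n,p,-R.T@np.array(p["tvec"]))
E
```

```text
{'time_s': 0.0, 'q': array([-1.45359780e+00,  3.14010275e-01,  4.49632814e-02,  1.30363206e+00,
       -1.84602271e-05,  1.43124837e+00]), 'dq': array([ 0.00023733,  0.00118292,  0.00073604, -0.00062587, -0.00074989,
        0.00031106]), 'joint_torque': array([-2.75249258e-03, -4.80628073e+01,  2.98531759e+01,  1.90891419e-02,
       -3.90704108e-04,  2.91028215e-06]), 'eef_pos': array([ 145.96832043, -555.6483587 ,  249.09683286]), 'ee_rot': array([-3.13972566e+00, -2.43597644e-04,  2.56746272e-01]), 'ft_force': array([-0.35264444,  0.95882159, -0.32552386]), 'wrist_torque': array([ 0.02778692, -0.00801178, -0.01426003]), 'finger_force': 0.0, 'width': 0.9989935706327825}
scene {'fx': 516.3017260975033, 'fy': 516.3017260975033, 'cx': 312.6306829398502, 'cy': 204.2135080309777, 'rvec': array([ 0.70768397,  2.50205564, -1.31283951]), 'tvec': array([ 480.0237876 , -127.27744578, 1490.64498399])} [1063.56502846  871.64698153  760.06961719]
top {'fx': 373.92451619704804, 'fy': 373.92451619704804, 'cx': 320.917877203598, 'cy': 200.3123130449176, 'rvec': array([ 2.14373096, -2.15774018,  0.1291033 ]), 'tvec': array([  17.67851912,  577.76596588, 1017.67034047])} [ 442.4160334     5.06133888 1083.52268065]
```

View pics/top0.png

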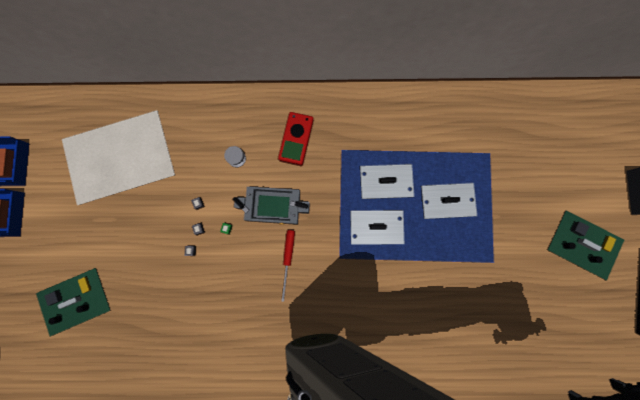

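View pics/scene0.png

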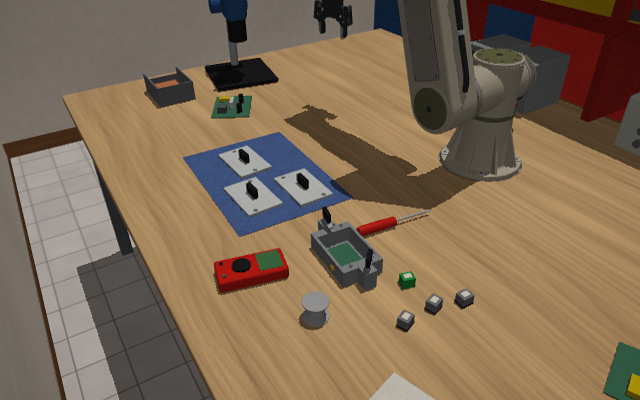

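```bash
cat > h.py <<'E'
import numpy as np,cv2
from station import arm, read_camera, camera_params
def ray(p,uv,z):
    R=cv2.Rodrigues(np.array(p["rvec"]))[0];c=-R.T@np.array(p["tvec"])
    d=R.T@np.array([(uv[0]-p["cx"])/p["fx"],(uv[1]-p["cy"])/p["fy"],1.]);return c+d*(z-c[2])/d[2]
def proj(p,X):
    return cv2.projectPoints(np.array(X,float).reshape(-1,3),np.array(p["rvec"]),np.array(p["tvec"]),np.array([[p["fx"],0,p["cx"]],[0,p["fy"],p["cy"]],[0,0,1]]),None)[0].reshape(-1,2)
def delta(x,y,z,yaw=None):
    s=arm.observe();e=s["eef_pos"];w=s["ee_rot"][2];d=np.array([x,y,z])-e
    c,n=np.cos(w),np.sin(w)
    t=0 if yaw is None else ((yaw-w+np.pi/2)%np.pi-np.pi/2)
    print("units xyz",np.round([(d[0]*c+d[1]*n)/40,(d[0]*n-d[1]*c)/40,-d[2]/40],3),"turn z units",round(-np.degrees(t)/6,3))
def blobs(im,mask,amin=15):
    cs,_=cv2.findContours(mask.astype(np.uint8),cv2.RETR_EXTERNAL,cv2.CHAIN_APPROX_NONE)
    return [cv2.minAreaRect(c) for c in cs if cv2.contourArea(c)>=amin]
def snap(n,f):
    p=camera_params(n);im=read_camera(n);cv2.imwrite(f"pics/{f}.png",im[...,::-1]);return p,im
E
python3 - <<'E'
from h import *
p=camera_params("top");im=cv2.imread("pics/top0.png")
cv2.imwrite("pics/c1.png",cv2.resize(im[140:270,180:490],None,fx=2.58,fy=2.58,interpolation=cv2.INTER_CUBIC))
for nm,uv,z in [("r0",(197,203),24),("r1",(198,229),24),("r2",(190,250),24),("green",(227,228),24),("h",(272,205),40),("c1",(387,181),25),("c2",(450,200),25),("c3",(377,227),25),("spool",(234,155),44),("meter",(296,138),30)]:print(nm,ray(p,uv,z).round())
E
```

```text
r0 [574. 369.  24.]
r1 [500. 363.  24.]
r2 [441. 384.  24.]
green [502. 281.  24.]
h [565. 152.  40.]
c1 [ 634. -176.   25.]
c2 [ 578. -353.   25.]
c3 [ 502. -144.   25.]
spool [709. 261.  44.]
meter [762.  85.  30.]
```

View pics/c1.png

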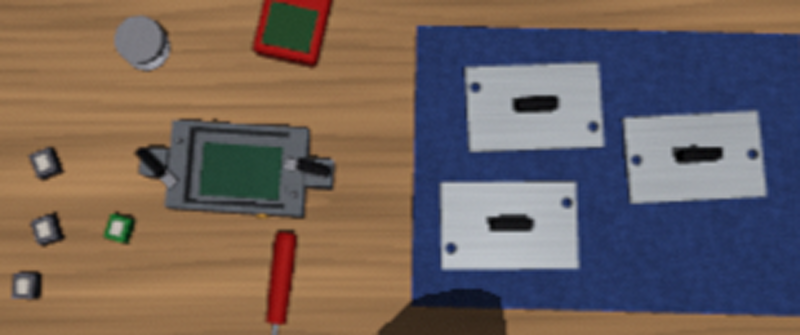

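Crop shows grey relays at (46,162), (47,228), (27,285), with the green decoy at (119,228). The upper-left cover has holes up-left and down-right, like the pins at (181,140) and (294,195), so I'll try it first. Top-picture candidates for relays: (197,203), (198,229) and (190,250) are grey and wanted; (227,228) is green and not.

Call:
send_rows(
  increments=[
    [1,[0.87,-0.41,-0.1],[0,0,0]],
    [1,[0.87,-0.41,-0.1],[0,0,0]],
    [1,[0.87,-0.41,-0.1],[0,0,0]],
    [1,[0.87,-0.41,-0.1],[0,0,0]],
    [1,[0.87,-0.41,-0.1],[0,0,0]],
    [1,[0.87,-0.41,-0.1],[0,0,0]],
    [1,[0.87,-0.41,-0.1],[0,0,0]],
    [1,[0.87,-0.41,-0.1],[0,0,0]],
    [1,[0.87,-0.41,-0.1],[0,0,0]],
    [1,[0.87,-0.41,-0.1],[0,0,0]],
    [1,[0.87,-0.41,-0.1],[0,0,0]],
    [1,[0.87,-0.41,-0.1],[0,0,0]],
    [1,[0.87,-0.41,-0.1],[0,0,0]],
    [1,[0.87,-0.41,-0.1],[0,0,0]],
  ],
)

```text
time_s: 1.27
eef_pos: [560.0, -208.7, 305.8]
ee_rot: [-3.141, 0.001, 0.257]
ft_force: [0.4, -1.3, 0.6]
width: 0.999
finger_force: 0.0
```

Call:
send_rows(
  increments=[
    [1,[0,0,0],[0,0,-1]],
    [1,[0,0,0],[0,0,-1]],
    [1,[0,0,0],[0,0,-1]],
    [1,[0,0,0],[0,0,-1]],
    [1,[0,0,0],[0,0,-1]],
    [1,[0,0,0],[0,0,-1]],
    [1,[0,0,0],[0,0,-1]],
    [1,[0,0,0],[0,0,-1]],
    [1,[0,0,0],[0,0,-1]],
    [1,[0,0,0],[0,0,-1]],
    [1,[0,0,0],[0,0,-1]],
    [1,[0,0,0],[0,0,-1]],
    [1,[0,0,0],[0,0,-0.5]],
    [1,[0,0,0],[0,0,0]],
    [1,[0,0,0],[0,0,0]],
  ],
)

```text
time_s: 2.52
eef_pos: [558.8, -210.3, 305.6]
ee_rot: [-3.141, -0.0, 1.564]
ft_force: [0.6, 0.1, -1.0]
width: 0.998
finger_force: 0.0
```

```bash
python3 - <<'E'
from h import *
s=arm.observe();print(s["eef_pos"],s["ee_rot"],s["time_s"])
p,im=snap("wrist","w1");print(p)
for c in((0,0),(639,0),(639,399),(0,399)):print(ray(p,c,0).round())
E
```

```text
[ 558.80287329 -210.28415694  305.5844741 ] [-3.14087287e+00 -3.25750162e-04  1.56412115e+00] 2.5167
{'fx': 290.4366391453909, 'fy': 290.4366391453909, 'cx': 320.2984535300626, 'cy': 199.73613232471388, 'rvec': array([-2.87169302,  0.0095496 ,  0.00368486]), 'tvec': array([-559.24720152, -248.77176064,  377.06010624])}
[146.   8.   0.]
[969.   2.   0.]
[1156. -656.    0.]
[ -52. -650.    0.]
```

View pics/w1.png

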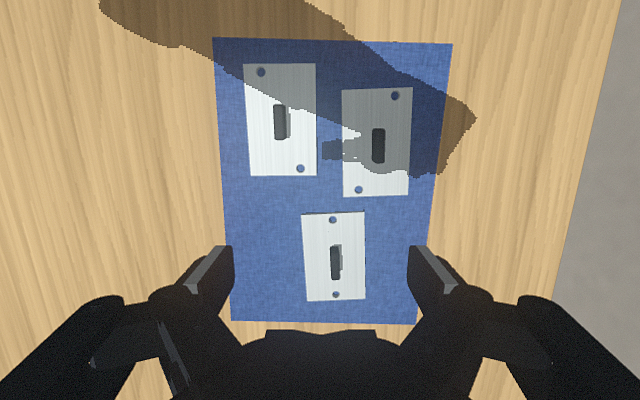

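The wrist picture shows three covers. The right one has holes at (395,96) and (359,190), so +x goes with +y, which matches the pins. The left one's holes at (261,72) and (300,168) are mirrored, and the lower one's at (333,220) and (336,295) are central.

```bash
python3 - <<'E'
from h import *
p=camera_params("wrist")
im=cv2.imread("pics/w1.png")
hsv=cv2.cvtColor(im,cv2.COLOR_BGR2HSV)
# covers: low saturation inside mat region
m=((hsv[...,1]<45)&(hsv[...,2]>60)).astype(np.uint8)
m[:, :215]=0;m[:,450:]=0;m[310:]=0
for r in blobs(im,cv2.morphologyEx(m,cv2.MORPH_CLOSE,np.ones((5,5)))&1,800):
    b=np.array([ray(p,q,11)[:2] for q in cv2.boxPoints(r)]);print(np.round(r[0]),b.mean(0).round(1),np.linalg.norm(np.diff(b,axis=0),axis=1).round(),)
for a,b in (((395,96),(359,190)),((261,72),(300,168)),((333,220),(336,295))):
    A=ray(p,a,11)[:2];B=ray(p,b,11)[:2];print(A.round(1),B.round(1),((A+B)/2).round(1),np.linalg.norm(A-B).round(1))
E
```

```text
[334. 256.] [ 578.7 -353.9] [ 95. 152. 104.]
[377. 142.] [ 638.8 -177.6] [ 96. 152. 106.]
[280. 119.] [ 501.9 -146.4] [ 95. 150. 105.]
[ 660.  -113.2] [ 614.9 -244.2] [ 637.5 -178.7] 138.5
[479.8 -81.8] [ 528.5 -210.8] [ 504.2 -146.3] 137.9
[ 576.7 -290.9] [ 582.3 -421.2] [ 579.5 -356. ] 130.4
```

Call:
send_rows(
  increments=[
    [1,[0.93,-0.07,0],[0,0,0]],
    [1,[0.93,-0.07,0],[0,0,0]],
    [1,[0.93,-0.07,0],[0,0,0]],
    [1,[0.93,-0.07,0],[0,0,0]],
    [1,[0.93,-0.07,0],[0,0,0]],
    [1,[0.93,-0.07,0],[0,0,0]],
    [1,[0.93,-0.07,0],[0,0,0]],
    [1,[0.93,-0.07,0],[0,0,0]],
    [1,[0.93,-0.07,0],[0,0,0]],
    [1,[0.93,-0.07,0],[0,0,0]],
    [1,[0.93,-0.07,0],[0,0,0]],
    [1,[0,0,0],[0,0,0]],
    [1,[0,0,0],[0,0,0]],
  ],
)

```text
time_s: 3.65
eef_pos: [529.6, 200.9, 305.7]
ee_rot: [-3.141, 0.0, 1.569]
ft_force: [-0.0, 0.9, 0.3]
width: 1.001
finger_force: 0.0
```

```bash
python3 - <<'E'
from h import *
s=arm.observe();print(s["eef_pos"],s["ee_rot"],s["time_s"])
p,im=snap("wrist","w2")
import json;json.dump({k:np.array(v).tolist() for k,v in p.items()},open("w2.json","w"))
E
```

```text
[529.63403294 200.92946941 305.68524229] [-3.14125381e+00  3.54033370e-04  1.56889225e+00] 3.65
```

View pics/w2.png

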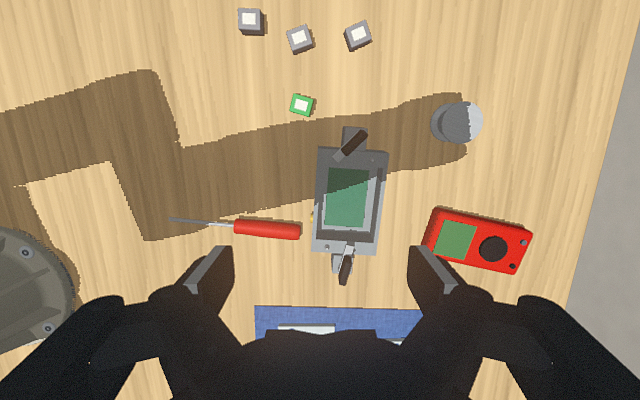

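Relay tops are at (249,20), (300,38) and (358,35). The housing is at (349,201) and the fins at (350,144) and (345,270). Next, a housing crop and the relay measurement.

```bash
python3 - <<'E'
from h import *
import json
p=json.load(open("w2.json"));im=cv2.imread("pics/w2.png")
m=(im.min(2)>215);m[70:]=0;m[:,:220]=0;m[:,390:]=0
for r in blobs(im,m,40):
    b=np.array([ray(p,q,24)[:2] for q in cv2.boxPoints(r)]);e=b[1]-b[0]
    print(np.round(r[0]),b.mean(0).round(1),np.linalg.norm(np.diff(b,axis=0),axis=1).round(1),"ang",np.degrees(np.arctan2(e[1],e[0])).round(1)%90)
cv2.imwrite("pics/c2.png",cv2.resize(im[120:290,290:410],None,fx=3.5,fy=3.5,interpolation=cv2.INTER_CUBIC))
cv2.imwrite("pics/c3.png",cv2.resize(im[0:80,220:390],None,fx=4,fy=4,interpolation=cv2.INTER_CUBIC))
E
```

```text
[299.  37.] [502.  367.6] [16.3 11.6 16.5] ang 19.4
[358.  33.] [576.6 371.6] [16.4 11.8 16.5] ang 21.0
[248.  18.] [440.7 388.6] [16.  10.9 16.1] ang 89.9
```

View pics/c2.png

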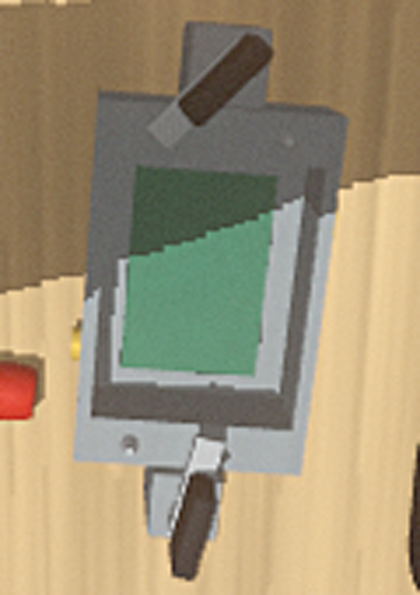

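View pics/c3.png

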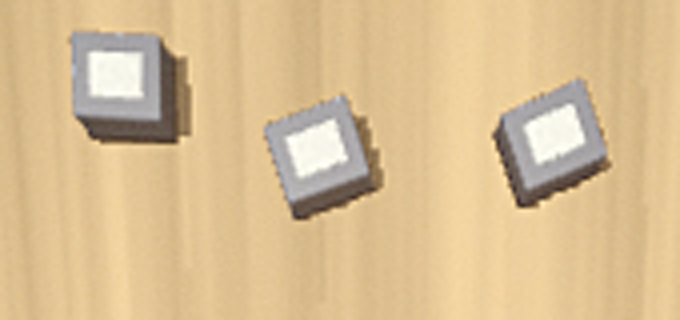

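```bash
python3 - <<'E'
from h import *
import json
p=json.load(open("w2.json"))
f=lambda q,z:ray(p,(290+q[0]/3.5-.36,120+q[1]/3.5-.36),z)[:2]
C=np.array([f(q,40) for q in((98,92),(347,112),(300,475),(75,460))]);print(C.round(1),C.mean(0).round(1),np.linalg.norm(C-np.roll(C,-1,0),axis=1).round())
for i,j in((3,0),(2,1)):
    d=C[j]-C[i];print("yaxis ang from +y deg",np.degrees(np.arctan2(-d[0],d[1])).round(2))
P0=f((288,140),47);P1=f((129,443),47);d=P0-P1
print(P0,P1,"mid",(P0+P1)/2,"len",np.linalg.norm(d),"rot",np.degrees(np.arctan2(d[1],d[0])-np.arctan2(130,50)))
for a,b in(((250,38),(190,122)),((185,575),(200,478))):
    A=f(a,80);B=f(b,80);print("fin",A.round(1),B.round(1),np.linalg.norm(A-B).round(1),np.degrees(np.arctan2(*(B-A)[::-1])).round(1))
mid=(P0+P1)/2;th=np.arctan2(d[1],d[0])-np.arctan2(130,50)
for s in(1,-1):
  v=mid+s*92*np.array([-np.sin(th),np.cos(th)]);print("pivot",v.round(1),"top px in crop",((proj(p,[[*v,80]])[0]-[290,120])*3.5).round())
E
```

```text
[[525.4 234.2]
 [619.8 226.5]
 [609.3  75.5]
 [515.1  82.5]] [567.4 154.7] [ 95. 151.  95. 152.]
yaxis ang from +y deg -3.88
yaxis ang from +y deg -3.98
[596.70536312 216.8598161 ] [537.46327974  93.41853294] mid [567.08432143 155.13917452] len 136.92105328096608 rot -4.5998231977159945
fin [576.7 255.4] [557.2 227.5] 34.0 -125.0
fin [558.7  53. ] [563.5  94.2] 41.5 83.2
pivot [574.5 246.8] top px in crop [241.  63.]
pivot [559.7  63.4] top px in crop [187. 550.]
```

Call:
send_rows(
  increments=[
    [1,[0.23,0.22,0.82],[0,0,-1]],
    [1,[0,0,0],[0,0,-1]],
    [1,[0,0,0],[0,0,-1]],
    [1,[0,0,0],[0,0,-1]],
    [1,[0,0,0],[0,0,-1]],
    [1,[0,0,0],[0,0,-1]],
    [1,[0,0,0],[0,0,-1]],
    [1,[0,0,0],[0,0,-1]],
    [1,[0,0,0],[0,0,-1]],
    [1,[0,0,0],[0,0,-1]],
    [1,[0,0,0],[0,0,-1]],
    [1,[0,0,0],[0,0,-1]],
    [1,[0,0,0],[0,0,-1]],
    [1,[0,0,0],[0,0,-1]],
    [1,[0,0,0],[0,0,-1]],
  ],
)

```text
time_s: 4.95
eef_pos: [539.4, 206.1, 273.2]
ee_rot: [-3.141, -0.0, 3.138]
ft_force: [-0.4, 0.7, -0.2]
width: 0.999
finger_force: 0.0
```

Call:
send_rows(
  increments=[
    [1,[0,0,0.8],[0,0,-1]],
    [1,[0,0,0.8],[0,0,-1]],
    [1,[0,0,0.8],[0,0,-1]],
    [1,[0,0,0.8],[0,0,-1]],
    [1,[0,0,0],[0,0,-1]],
    [1,[0,0,0],[0,0,-1]],
    [1,[0,0,0],[0,0,-1]],
    [1,[0,0,0],[0,0,-1]],
    [1,[0,0,0],[0,0,-1]],
    [1,[0,0,0],[0,0,-0.2]],
    [1,[0,0,0],[0,0,0]],
  ],
)

```text
time_s: 5.87
eef_pos: [539.4, 206.6, 145.2]
ee_rot: [-3.141, -0.0, -2.187]
ft_force: [-0.9, -0.4, 0.2]
width: 1.001
finger_force: 0.0
```

```bash
python3 - <<'E'
from h import *
s=arm.observe();print(s["eef_pos"],s["ee_rot"],s["q"])
delta(573.7,246.7,78,np.radians(-125))
snap("wrist","w3")
E
```

```text
[539.40912106 206.6311634  145.19662745] [-3.14140093e+00 -2.54012316e-04 -2.18728142e+00] [ 2.27036881e-01  3.68751062e-01 -1.36740741e-01  1.06536680e+00
 -3.12091211e-04 -7.27274364e-01]
units xyz [-1.313 -0.12   1.68 ] turn z units -0.054
```

View pics/w3.png

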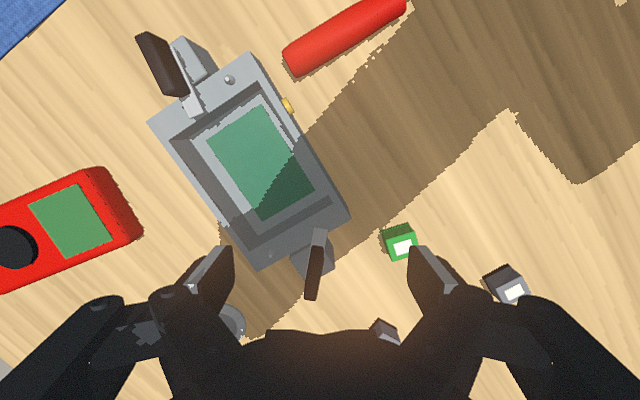

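The fins are at (314,265), the left button, and (163,65), the right button. The pins are at (229,79) and (271,254), and the rim corners are clear for a second fix.

```bash
python3 - <<'E'
from h import *
p=camera_params("wrist");im=cv2.imread("pics/w3.png")
f=lambda q,z:ray(p,q,z)[:2]
C=np.array([f(q,40) for q in((258,271),(147,122),(250,52),(351,215))]);print(C.round(1),C.mean(0).round(1),np.linalg.norm(C-np.roll(C,-1,0),axis=1).round())
for z in(44,49):
    P0=f((271,254),z);P1=f((229,79),z);d=P0-P1
    print("mid",(P0+P1)/2,"len",np.linalg.norm(d),"rot",np.degrees(np.arctan2(d[1],d[0])-np.arctan2(130,50)))
m=(im.max(2)<75)
n,l,st,ce=cv2.connectedComponentsWithStats(m.astype(np.uint8))
for i in range(1,n):
    if 200<st[i,4]<5000 and 10<st[i,0] and st[i,1]<300: print(st[i],ce[i].round())
c=np.array([567.4,154.8]);th=np.radians(-3.95)
for s,z in((1,80),(1,56),(-1,80),(-1,56)):
    v=c+s*92*np.array([-np.sin(th),np.cos(th)]);print(s,z,v.round(1),proj(p,[[*v,z]])[0].round())
cv2.imwrite("pics/c4.png",cv2.resize(im[20:320,130:370],None,fx=2,fy=2,interpolation=cv2.INTER_CUBIC))
E
```

```text
[[618.3 224.3]
 [608.2  76.9]
 [513.9  84.5]
 [523.2 228.5]] [565.9 153.5] [148.  95. 144.  95.]
mid [567.15516498 153.77413138] len 139.7643952647573 rot -4.450066376984095
mid [565.65608263 153.72152624] len 136.6513142398203 rot -4.450066376984133
[143  32  47  65 511] [170.  65.]
1 80 [573.7 246.6] [313. 289.]
1 56 [573.7 246.6] [314. 272.]
-1 80 [561.1  63. ] [149.  55.]
-1 56 [561.1  63. ] [170.  63.]
```

View pics/c4.png

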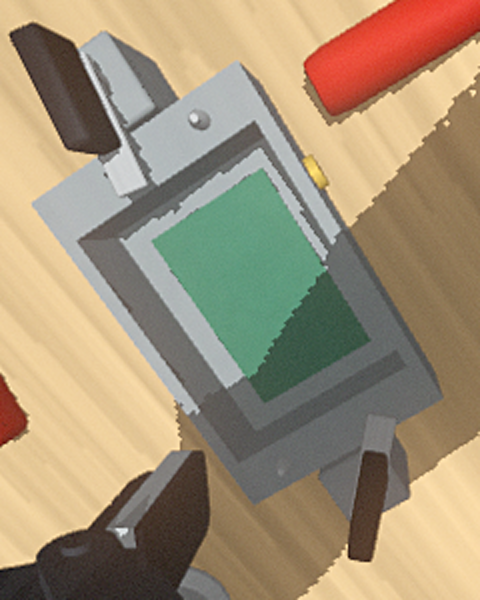

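Call:
send_rows(
  increments=[
    [1,[-0.66,-0.06,0],[0,0,0.8]],
    [1,[-0.66,-0.06,0],[0,0,0]],
    [1,[0,0,0.56],[0,0,0]],
    [1,[0,0,0.56],[0,0,0]],
    [1,[0,0,0.56],[0,0,0]],
    [1,[0,0,0],[0,0,0]],
    [-1,[0,0,0],[0,0,0]],
    [-1,[0,0,0],[0,0,0]],
    [-1,[0,0,0],[0,0,0]],
    [-1,[0,0,0],[0,0,0]],
    [-1,[0,0,0],[0,0,0]],
    [-1,[0,0,0],[0,0,0]],
    [-1,[0,0,0],[0,0,0]],
    [-1,[0,0,0],[0,0,0]],
    [-1,[0,0,0],[0,0,0]],
    [-1,[0,0,0],[0,0,0]],
  ],
  grip_force=30,
)

```text
time_s: 7.25
eef_pos: [576.1, 247.0, 79.0]
ee_rot: [-3.14, 0.002, -2.267]
ft_force: [1.4, -1.3, 5.6]
width: 0.109
finger_force: 35.6
```

```bash
python3 - <<'E'
from h import *
s=arm.observe();print({k:np.round(v,3) for k,v in s.items()})
E
```

```text
{'time_s': np.float64(7.25), 'q': array([ 0.277,  0.506, -0.094,  0.968, -0.001, -0.597]), 'dq': array([ 0.   , -0.001, -0.002,  0.001, -0.   , -0.   ]), 'joint_torque': array([ 1.2640e+00, -5.1823e+01,  2.4117e+01,  4.8500e-01,  5.2500e-01,
       -3.5000e-02]), 'eef_pos': array([576.089, 247.021,  79.049]), 'ee_rot': array([-3.140e+00,  2.000e-03, -2.267e+00]), 'ft_force': array([ 1.436, -1.3  ,  5.643]), 'wrist_torque': array([-0.272, -0.324, -0.052]), 'finger_force': np.float64(35.611), 'width': np.float64(0.109)}
```

Call:
send_rows(
  increments=[
    [-1,[0,0,0],[0,0,0.8]],
    [-1,[0,0,0],[0,0,0.8]],
    [-1,[0,0,0],[0,0,0.8]],
    [-1,[0,0,0],[0,0,0.8]],
    [-1,[0,0,0],[0,0,0.8]],
    [-1,[0,0,0],[0,0,0.8]],
    [-1,[0,0,0],[0,0,0.8]],
    [-1,[0,0,0],[0,0,0.8]],
    [-1,[0,0,0],[0,0,0.8]],
    [-1,[0,0,0],[0,0,0.8]],
    [-1,[0,0,0],[0,0,0.8]],
    [-1,[0,0,0],[0,0,0.8]],
    [-1,[0,0,0],[0,0,0]],
    [-1,[0,0,0],[0,0,0]],
  ],
)

```text
time_s: 8.42
eef_pos: [577.0, 245.1, 79.1]
ee_rot: [-3.139, 0.004, 3.009]
ft_force: [3.8, -7.4, 5.5]
width: 0.11
finger_force: 35.3
```

Call:
send_rows(
  increments=[
    [0,[0,0,0],[0,0,0]],
    [0,[0,0,0],[0,0,0]],
    [0,[0,0,0],[0,0,0]],
    [0,[0,0,0],[0,0,0]],
    [0,[0,0,-0.8],[0,0,0]],
    [0,[0,0,-0.8],[0,0,0]],
    [1,[0,0,-0.8],[0,0,0]],
    [1,[0,0,0],[0,0,0]],
  ],
)

```text
time_s: 9.08
eef_pos: [577.8, 248.4, 180.8]
ee_rot: [3.137, 0.009, 3.012]
ft_force: [2.1, 0.3, 1.1]
width: 0.761
finger_force: 0.0
```

```bash
python3 - <<'E'
from h import *
s=arm.observe();print(s["eef_pos"],np.degrees(s["ee_rot"]),s["time_s"])
delta(560.7,62.8,170,np.radians(80))
E
```

```text
[577.83625471 248.42679198 180.81091618] [179.75936691   0.51733178 172.54994396] 9.0833
units xyz [-0.177 -4.657  0.27 ] turn z units -14.575
```

Call:
send_rows(
  increments=[
    [1,[-0.03,-0.93,0.05],[0,0,-1]],
    [1,[0,0,0],[0,0,-1]],
    [1,[0,0,0],[0,0,-1]],
    [1,[0,0,0],[0,0,-1]],
    [1,[0,0,0],[0,0,-1]],
    [1,[0,0,0],[0,0,-1]],
    [1,[0,0,0],[0,0,-1]],
    [1,[0,0,0],[0,0,-1]],
    [1,[0,0,0],[0,0,-1]],
    [1,[0,0,0],[0,0,-1]],
    [1,[0,0,0],[0,0,-1]],
    [1,[0,0,0],[0,0,-1]],
    [1,[0,0,0],[0,0,-1]],
    [1,[0,0,0],[0,0,-1]],
    [1,[0,0,0],[0,0,-0.9]],
    [1,[0,0,0],[0,0,0]],
  ],
)

```text
time_s: 10.42
eef_pos: [570.9, 210.3, 171.5]
ee_rot: [3.141, -0.0, -1.709]
ft_force: [0.1, 0.1, -0.8]
width: 0.998
finger_force: 0.0
```

```bash
python3 - <<'E'
from h import *
s=arm.observe();print(s["eef_pos"],np.degrees(s["ee_rot"]),s["time_s"])
delta(560.7,62.8,78,np.radians(82))
E
```

```text
[570.89990395 210.34986268 171.49862487] [ 1.79955800e+02 -3.22890166e-03 -9.79266198e+01] 10.4167
units xyz [ 3.689 -0.256  2.337] turn z units 0.012
```

Call:
send_rows(
  increments=[
    [1,[0.92,-0.06,0],[0,0,0]],
    [1,[0.92,-0.06,0],[0,0,0]],
    [1,[0.92,-0.06,0],[0,0,0]],
    [1,[0.93,-0.07,0],[0,0,0]],
    [1,[0,0,0.78],[0,0,0]],
    [1,[0,0,0.78],[0,0,0]],
    [1,[0,0,0.77],[0,0,0]],
    [1,[0,0,0],[0,0,0]],
    [-1,[0,0,0],[0,0,0]],
    [-1,[0,0,0],[0,0,0]],
    [-1,[0,0,0],[0,0,0]],
    [-1,[0,0,0],[0,0,0]],
    [-1,[0,0,0],[0,0,0]],
    [-1,[0,0,0],[0,0,0]],
    [-1,[0,0,0],[0,0,0]],
    [-1,[0,0,0],[0,0,0]],
    [-1,[0,0,0],[0,0,0]],
    [-1,[0,0,0],[0,0,0]],
  ],
)

```text
time_s: 11.92
eef_pos: [561.4, 62.6, 80.0]
ee_rot: [-3.139, 0.0, -1.712]
ft_force: [-0.2, 0.9, 6.2]
width: 0.11
finger_force: 35.1
```

```bash
python3 - <<'E'
from h import *
s=arm.observe();print(s["eef_pos"],np.degrees(s["ee_rot"]),s["ft_force"],s["wrist_torque"],s["width"],s["finger_force"])
E
```

```text
[561.36132148  62.58075327  79.98552505] [-1.79866524e+02  2.46919759e-02 -9.80879528e+01] [-0.23512284  0.86699748  6.20738029] [ 0.08495239  0.0867523  -0.01280834] 0.10992929821470905 35.10118782520294
```

Call:
send_rows(
  increments=[
    [-1,[0,0,0],[0,0,0.8]],
    [-1,[0,0,0],[0,0,0.8]],
    [-1,[0,0,0],[0,0,0.8]],
    [-1,[0,0,0],[0,0,0.8]],
    [-1,[0,0,0],[0,0,0.8]],
    [-1,[0,0,0],[0,0,0.8]],
    [-1,[0,0,0],[0,0,0.8]],
    [-1,[0,0,0],[0,0,0.8]],
    [-1,[0,0,0],[0,0,0.8]],
    [-1,[0,0,0],[0,0,0.8]],
    [-1,[0,0,0],[0,0,0.8]],
    [-1,[0,0,0],[0,0,0.8]],
    [-1,[0,0,0],[0,0,0.8]],
    [-1,[0,0,0],[0,0,0.8]],
    [-1,[0,0,0],[0,0,0.8]],
    [-1,[0,0,0],[0,0,0.8]],
    [-1,[0,0,0],[0,0,0.8]],
    [-1,[0,0,0],[0,0,0.8]],
    [-1,[0,0,0],[0,0,0.6]],
    [-1,[0,0,0],[0,0,0]],
  ],
)

```text
time_s: 13.58
eef_pos: [562.0, 61.7, 80.0]
ee_rot: [-3.14, 0.004, 2.998]
ft_force: [1.6, -3.4, 5.7]
width: 0.106
finger_force: 35.1
```

Call:
send_rows(
  increments=[
    [0,[0,0,0],[0,0,0]],
    [0,[0,0,0],[0,0,0]],
    [0,[0,0,0],[0,0,0]],
    [0,[0,0,0],[0,0,0]],
    [0,[0,0,-0.8],[0,0,0]],
    [0,[0,0,-0.8],[0,0,0]],
    [1,[0,0,-0.8],[0,0,0]],
    [1,[0,0,0],[0,0,0]],
  ],
)

```text
time_s: 14.25
eef_pos: [563.6, 62.6, 181.0]
ee_rot: [3.14, 0.009, 3.001]
ft_force: [1.2, -0.8, 0.4]
width: 0.769
finger_force: 0.0
```

```bash
python3 - <<'E'
from h import *
s=arm.observe();print(s["eef_pos"],np.degrees(s["ee_rot"]),s["time_s"])
delta(520,270,240,np.radians(0))
E
```

```text
[563.59740548  62.62971257 181.04899154] [179.93470118   0.53747547 171.9598085 ] 14.25
units xyz [ 1.804  4.981 -1.474] turn z units -1.34
```

Call:
send_rows(
  increments=[
    [1,[0.32,0.92,0.1],[0,0,0]],
    [1,[0.32,0.92,0.1],[0,0,0]],
    [1,[0.32,0.92,0.1],[0,0,0]],
    [1,[0.32,0.92,0.1],[0,0,0]],
    [1,[0.32,0.92,0.1],[0,0,0]],
    [1,[0.32,0.92,0.1],[0,0,0]],
    [1,[0.32,0.92,0.1],[0,0,0]],
    [1,[0.32,0.92,0.1],[0,0,0]],
    [1,[0,0,0],[0,0,-1]],
    [1,[0,0,0],[0,0,-1]],
    [1,[0,0,0],[0,0,-1]],
    [1,[0,0,0],[0,0,-1]],
    [1,[0,0,0],[0,0,-0.7]],
    [1,[0,0,0],[0,0,0]],
  ],
)

```text
time_s: 15.42
eef_pos: [499.9, 368.5, 142.1]
ee_rot: [-3.142, -0.001, -2.788]
ft_force: [0.2, -0.5, -1.2]
width: 1.001
finger_force: 0.0
```

```bash
python3 - <<'E'
from h import *
s=arm.observe();print(s["eef_pos"],np.degrees(s["ee_rot"]),s["time_s"])
delta(502,366.5,22,np.radians(20))
p,im=snap("wrist","w4")
m=(im.min(2)>215)
for r in blobs(im,m,40):
    if min(r[1])>5:
        b=np.array([ray(p,q,24)[:2] for q in cv2.boxPoints(r)]);e=b[1]-b[0]
        print(np.round(r[0]),b.mean(0).round(1),np.linalg.norm(np.diff(b,axis=0),axis=1).round(1),"ang",np.degrees(np.arctan2(e[1],e[0])).round(1)%180)
E
```

```text
[499.94457817 368.47717857 142.0869226 ] [-1.79995237e+02 -6.41654784e-02 -1.59734084e+02] 15.4167
units xyz [-0.031 -0.064  3.002] turn z units 0.044
[497. 379.] [616.8 607.2] [52.4 56.9 52.9] ang 28.0
[368. 144.] [440.5 388.4] [15.6 11.8 15.7] ang 177.2
```

View pics/w4.png

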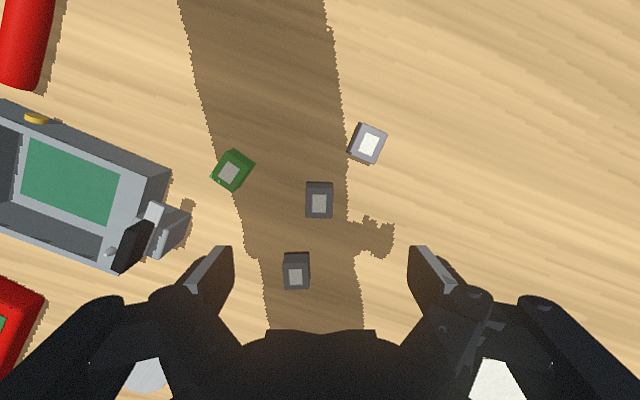

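The wrist picture shows grey relays at (319,203), (295,277) and (368,144), with the green decoy at (233,172). The left button's bar now lies clear.

```bash
python3 - <<'E'
from h import *
p=camera_params("wrist")
for q in((319,203),(295.5,277),(368,144)):print(ray(p,q,24).round(1))
print(proj(p,[[500,368.5,24]]),arm.observe()["eef_pos"])
E
```

```text
[501.9 367.7  24. ]
[576.7 371.7  24. ]
[440.9 388.3  24. ]
[[320.59083387 201.32919208]] [500.08591644 368.37961723 142.20078577]
```

Call:
send_rows(
  increments=[
    [1,[-0.04,0,0.75],[0,0,0]],
    [1,[0,0,0.75],[0,0,0]],
    [1,[0,0,0.75],[0,0,0]],
    [1,[0,0,0.73],[0,0,0]],
    [1,[0,0,0],[0,0,0]],
    [-1,[0,0,0],[0,0,0]],
    [-1,[0,0,0],[0,0,0]],
    [-1,[0,0,0],[0,0,0]],
    [-1,[0,0,0],[0,0,0]],
    [-1,[0,0,0],[0,0,0]],
    [-1,[0,0,0],[0,0,0]],
    [-1,[0,0,0],[0,0,0]],
    [-1,[0,0,0],[0,0,0]],
    [-1,[0,0,0],[0,0,0]],
    [-1,[0,0,-0.5],[0,0,0]],
    [-1,[0,0,-0.9],[0,0,0]],
    [-1,[0,0,-0.9],[0,0,0]],
    [-1,[0,0,0],[0,0,0]],
  ],
)

```text
time_s: 16.97
eef_pos: [505.8, 371.1, 123.7]
ee_rot: [3.14, 0.012, -2.791]
ft_force: [1.4, 0.5, 0.6]
width: 0.271
finger_force: 29.7
```

```bash
python3 - <<'E'
from h import *
s=arm.observe();print(s["eef_pos"],np.degrees(s["ee_rot"]),s["width"]*85,s["finger_force"])
th=np.radians(-4);c=np.array([567.2,154.5]);R=np.array([[np.cos(th),-np.sin(th)],[np.sin(th),np.cos(th)]])
for q in((-24,-20),(24,-20),(0,33)):print(q,(c+R@q).round(1))
t=c+R@(-24,-20)
delta(*t,115,np.radians(-4))
E
```

```text
[505.77218625 371.1095156  123.69718389] [ 179.89590331    0.69116475 -159.88829161] 23.062531466213237 29.671266674995422
(-24, -20) [541.9 136.2]
(24, -20) [589.7 132.9]
(0, 33) [569.5 187.4]
units xyz [ 1.172 -5.824  0.217] turn z units 4.019
```

Call:
send_rows(
  increments=[
    [-1,[0.17,-0.83,0],[0,0,0]],
    [-1,[0.17,-0.83,0],[0,0,0]],
    [-1,[0.17,-0.83,0],[0,0,0]],
    [-1,[0.17,-0.83,0],[0,0,0]],
    [-1,[0.17,-0.83,0],[0,0,0]],
    [-1,[0.17,-0.83,0],[0,0,0]],
    [-1,[0.17,-0.83,0],[0,0,0]],
    [-1,[0,0,0],[0,0,1]],
    [-1,[0,0,0],[0,0,1]],
    [-1,[0,0,0],[0,0,1]],
    [-1,[0,0,0],[0,0,1]],
    [-1,[0,0,0],[0,0,0]],
    [-1,[0,0,0],[0,0,0]],
  ],
)

```text
time_s: 18.05
eef_pos: [537.2, 134.3, 115.8]
ee_rot: [-3.142, 0.0, 3.077]
ft_force: [-0.1, 0.8, 0.2]
width: 0.275
finger_force: 29.8
```

```bash
python3 - <<'E'
from h import *
s=arm.observe();print(s["eef_pos"],np.degrees(s["ee_rot"]),s["width"]*85,s["finger_force"])
delta(541.9,136.2,34,np.radians(-4))
E
```

```text
[537.24303163 134.2948734  115.7934503 ] [-1.79999802e+02  2.77943737e-02  1.76272202e+02] 23.345000377676687 29.75982964038849
units xyz [-0.113  0.055  2.045] turn z units 0.045
```

Call:
send_rows(
  increments=[
    [-1,[-0.11,0.05,0.6],[0,0,0]],
    [-1,[0,0,0.7],[0,0,0]],
    [-1,[0,0,0.75],[0,0,0]],
    [-1,[0,0,0],[0,0,0]],
    [-1,[0,0,0],[0,0,0]],
    [-0.15,[0,0,0],[0,0,0]],
    [-0.15,[0,0,0],[0,0,0]],
    [-0.15,[0,0,0],[0,0,0]],
    [-0.15,[0,0,-0.7],[0,0,0]],
    [-0.15,[0,0,-0.8],[0,0,0]],
    [0.5,[0,0,-0.8],[0,0,0]],
    [1,[0,0,0],[0,0,0]],
  ],
)

```text
time_s: 19.05
eef_pos: [545.9, 136.5, 133.2]
ee_rot: [3.14, 0.012, 3.074]
ft_force: [1.5, -0.0, 0.3]
width: 0.697
finger_force: 0.0
```

```bash
python3 - <<'E'
from h import *
s=arm.observe();print(s["eef_pos"],np.degrees(s["ee_rot"]),s["width"]*85,s["finger_force"])
delta(576,370.5,120,np.radians(21))
E
```

```text
[545.85811863 136.5201644  133.16431168] [179.89311356   0.6628031  176.13909507] 59.21166661242249 0.0
units xyz [-0.358  5.887  0.329] turn z units -4.143
```

Call:
send_rows(
  increments=[
    [1,[-0.07,0.84,0],[0,0,0]],
    [1,[-0.07,0.84,0],[0,0,0]],
    [1,[-0.07,0.84,0],[0,0,0]],
    [1,[-0.07,0.84,0],[0,0,0]],
    [1,[-0.07,0.84,0],[0,0,0]],
    [1,[-0.07,0.84,0],[0,0,0]],
    [1,[-0.07,0.84,0],[0,0,0]],
    [1,[0,0,0],[0,0,-1]],
    [1,[0,0,0],[0,0,-1]],
    [1,[0,0,0],[0,0,-1]],
    [1,[0,0,0],[0,0,-1]],
    [1,[0,0,0],[0,0,-0.1]],
    [1,[0,0,0],[0,0,0]],
    [1,[0,0,0],[0,0,0]],
  ],
)

```text
time_s: 20.22
eef_pos: [577.3, 369.3, 126.1]
ee_rot: [-3.142, 0.001, -2.783]
ft_force: [0.4, -0.3, 0.2]
width: 1.001
finger_force: 0.0
```

```bash
python3 - <<'E'
from h import *
delta(576.5,371,22,np.radians(21))
p,im=snap("wrist","w5")
cv2.imwrite("pics/w5s.png",im[100:330,180:460,::-1])
E
```

```text
units xyz [0.005 0.046 2.602] turn z units -0.071
```

View pics/w5s.png

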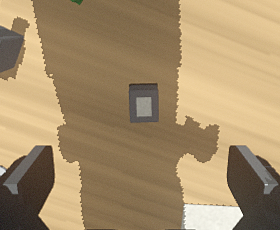

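Relay at (325,205), under the tool. Grasping it.

Call:
send_rows(
  increments=[
    [1,[0,0.04,0.65],[0,0,0]],
    [1,[0,0,0.65],[0,0,0]],
    [1,[0,0,0.65],[0,0,0]],
    [1,[0,0,0.63],[0,0,0]],
    [1,[0,0,0],[0,0,0]],
    [-1,[0,0,0],[0,0,0]],
    [-1,[0,0,0],[0,0,0]],
    [-1,[0,0,0],[0,0,0]],
    [-1,[0,0,0],[0,0,0]],
    [-1,[0,0,0],[0,0,0]],
    [-1,[0,0,0],[0,0,0]],
    [-1,[0,0,0],[0,0,0]],
    [-1,[0,0,0],[0,0,0]],
    [-1,[0,0,-0.7],[0,0,0]],
    [-1,[0,0,-0.9],[0,0,0]],
    [-1,[0,0,-0.9],[0,0,0]],
    [-1,[0,0,0],[0,0,0]],
    [-1,[0,0,0],[0,0,0]],
  ],
)

```text
time_s: 21.77
eef_pos: [578.6, 371.8, 126.0]
ee_rot: [3.141, 0.007, -2.78]
ft_force: [-0.6, 0.7, -0.9]
width: 0.274
finger_force: 29.7
```

```bash
python3 - <<'E'
from h import *
s=arm.observe();print(s["eef_pos"],np.degrees(s["ee_rot"]),s["width"]*85,s["finger_force"])
delta(589.7,132.9,120,np.radians(-4))
E
```

```text
[578.57309329 371.82517786 126.02530308] [ 179.97098708    0.38073178 -159.28643462] 23.259473520155538 29.708342850208282
units xyz [ 1.852 -5.685  0.151] turn z units 4.119
```

Call:
send_rows(
  increments=[
    [-1,[0.26,-0.81,0],[0,0,0]],
    [-1,[0.26,-0.81,0],[0,0,0]],
    [-1,[0.26,-0.81,0],[0,0,0]],
    [-1,[0.26,-0.81,0],[0,0,0]],
    [-1,[0.26,-0.81,0],[0,0,0]],
    [-1,[0.26,-0.81,0],[0,0,0]],
    [-1,[0.26,-0.81,0],[0,0,0]],
    [-1,[0,0,0],[0,0,1]],
    [-1,[0,0,0],[0,0,1]],
    [-1,[0,0,0],[0,0,1]],
    [-1,[0,0,0],[0,0,1]],
    [-1,[0,0,0],[0,0,0.1]],
    [-1,[0,0,0],[0,0,0]],
    [-1,[0,0,0],[0,0,0]],
  ],
)

```text
time_s: 22.93
eef_pos: [588.2, 133.0, 121.5]
ee_rot: [-3.141, -0.001, 3.076]
ft_force: [-0.4, 0.1, -1.1]
width: 0.272
finger_force: 29.8
```

```bash
python3 - <<'E'
from h import *
s=arm.observe();print(s["eef_pos"],np.degrees(s["ee_rot"]),s["width"]*85,s["finger_force"])
delta(589.7,132.9,34,np.radians(-4))
E
```

```text
[588.20883722 132.96348747 121.52677654] [-1.79981665e+02 -8.23948389e-02  1.76262101e+02] 23.147669732734055 29.760771095752716
units xyz [-3.700e-02  1.000e-03  2.188e+00] turn z units 0.044
```

Call:
send_rows(
  increments=[
    [-1,[-0.04,0,0.7],[0,0,0]],
    [-1,[0,0,0.75],[0,0,0]],
    [-1,[0,0,0.73],[0,0,0]],
    [-1,[0,0,0],[0,0,0]],
    [-1,[0,0,0],[0,0,0]],
    [-0.15,[0,0,0],[0,0,0]],
    [-0.15,[0,0,0],[0,0,0]],
    [-0.15,[0,0,0],[0,0,0]],
    [-0.15,[0,0,-0.7],[0,0,0]],
    [-0.15,[0,0,-0.8],[0,0,0]],
    [0.5,[0,0,-0.8],[0,0,0]],
    [1,[0,0,0],[0,0,0]],
  ],
)

```text
time_s: 23.93
eef_pos: [594.8, 133.3, 135.6]
ee_rot: [3.14, 0.013, 3.074]
ft_force: [1.3, 0.9, 0.7]
width: 0.693
finger_force: 0.0
```

Call:
send_rows(
  increments=[
    [1,[0.52,0.76,0],[0,0,0]],
    [1,[0.52,0.76,0],[0,0,0]],
    [1,[0.52,0.76,0],[0,0,0]],
    [1,[0.52,0.76,0],[0,0,0]],
    [1,[0.52,0.76,0],[0,0,0]],
    [1,[0.52,0.76,0],[0,0,0]],
    [1,[0.52,0.76,0],[0,0,0]],
    [1,[0.52,0.76,0],[0,0,0]],
    [1,[0,0,0],[0,0,-1]],
    [1,[0,0,0],[0,0,-1]],
    [1,[0,0,0],[0,0,-1]],
    [1,[0,0,0],[0,0,-1]],
    [1,[0,0,0],[0,0,-1]],
    [1,[0,0,0],[0,0,-1]],
    [1,[0,0,0],[0,0,-1]],
    [1,[0,0,0],[0,0,-1]],
  ],
)

```text
time_s: 25.27
eef_pos: [441.3, 387.1, 128.5]
ee_rot: [-3.141, 0.002, -2.366]
ft_force: [-0.7, -0.2, -0.3]
width: 1.001
finger_force: 0.0
```

Call:
send_rows(
  increments=[
    [1,[0,0,0],[0,0,-1]],
    [1,[0,0,0],[0,0,-1]],
    [1,[0,0,0],[0,0,-1]],
    [1,[0,0,0],[0,0,-1]],
    [1,[0,0,0],[0,0,-1]],
    [1,[0,0,0],[0,0,-1]],
    [1,[0,0,0],[0,0,-1]],
    [1,[0,0,0],[0,0,-0.4]],
    [1,[0,0,0],[0,0,0]],
    [1,[0,0,0],[0,0,0]],
  ],
)

```text
time_s: 26.1
eef_pos: [441.2, 387.0, 128.1]
ee_rot: [-3.14, 0.001, -1.598]
ft_force: [0.2, -0.2, 0.3]
width: 0.999
finger_force: 0.0
```

```bash
python3 - <<'E'
from h import *
s=arm.observe();print(s["eef_pos"],np.degrees(s["ee_rot"]),s["width"]*85)
delta(440.7,388,22,np.radians(-91))
p,im=snap("wrist","w6")
m=(im.min(2)>205)
for r in blobs(im,m,40):
    if min(r[1])>5:
        b=np.array([ray(p,q,24)[:2] for q in cv2.boxPoints(r)]);e=b[1]-b[0]
        print(np.round(r[0]),b.mean(0).round(1),np.linalg.norm(np.diff(b,axis=0),axis=1).round(1),"ang",np.degrees(np.arctan2(e[1],e[0])).round(1)%180)
print(proj(p,[[440.7,388.4,24]]))
E
```

```text
[441.18832662 386.99768216 128.11378197] [-1.79920308e+02  4.84657812e-02 -9.15589480e+01] 84.95017581806034
units xyz [-0.025  0.013  2.653] turn z units -0.093
[142. 380.] [620.4 561.2] [52.8 48.5 55.3] ang 178.5
[ 34. 309.] [705.9 481.4] [152.2  56.4 162.4] ang 34.19999999999999
[231.  75.] [502.8 286.9] [11.7 16.2 11.8] ang 67.2
[[320.48488121 207.00910509]]
```

View pics/w6.png

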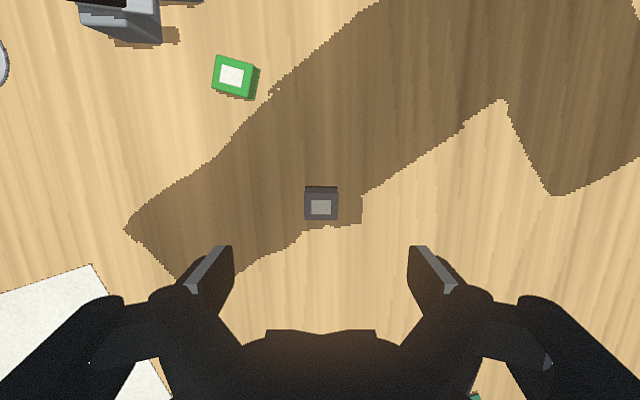

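Last relay at (320,206), square under the tool; the green decoy at (232,76) is left alone.

Call:
send_rows(
  increments=[
    [1,[0,0,0.65],[0,0,0]],
    [1,[0,0,0.65],[0,0,0]],
    [1,[0,0,0.68],[0,0,0]],
    [1,[0,0,0.66],[0,0,0]],
    [1,[0,0,0],[0,0,0]],
    [-1,[0,0,0],[0,0,0]],
    [-1,[0,0,0],[0,0,0]],
    [-1,[0,0,0],[0,0,0]],
    [-1,[0,0,0],[0,0,0]],
    [-1,[0,0,0],[0,0,0]],
    [-1,[0,0,0],[0,0,0]],
    [-1,[0,0,0],[0,0,0]],
    [-1,[0,0,0],[0,0,0]],
    [-1,[0,0,-0.7],[0,0,0]],
    [-1,[0,0,-0.9],[0,0,0]],
    [-1,[0,0,-0.9],[0,0,0]],
    [-1,[0,0,0],[0,0,0]],
    [-1,[0,0,0],[0,0,0]],
  ],
)

```text
time_s: 27.65
eef_pos: [442.6, 388.0, 124.8]
ee_rot: [-3.136, 0.004, -1.597]
ft_force: [-0.5, 0.7, -0.9]
width: 0.324
finger_force: 29.9
```

```bash
python3 - <<'E'
from h import *
s=arm.observe();print(s["eef_pos"],np.degrees(s["ee_rot"]),s["width"]*85,s["finger_force"])
delta(569.5,188.4,120,np.radians(-94))
E
```

```text
[442.63542711 387.99662165 124.81053692] [-179.69245842    0.20950708  -91.4853694 ] 27.52539513851143 29.89419311285019
units xyz [ 4.906 -3.3    0.12 ] turn z units 0.419
```

Call:
send_rows(
  increments=[
    [-1,[0.7,-0.47,0],[0,0,0]],
    [-1,[0.7,-0.47,0],[0,0,0]],
    [-1,[0.7,-0.47,0],[0,0,0]],
    [-1,[0.7,-0.47,0],[0,0,0]],
    [-1,[0.7,-0.47,0],[0,0,0]],
    [-1,[0.7,-0.47,0],[0,0,0]],
    [-1,[0.7,-0.47,0],[0,0,0]],
    [-1,[0,0,0],[0,0,0.4]],
    [-1,[0,0,0],[0,0,0]],
    [-1,[0,0,0],[0,0,0]],
    [-1,[0,0,0],[0,0,0]],
  ],
)

```text
time_s: 28.57
eef_pos: [566.1, 187.9, 120.6]
ee_rot: [3.14, -0.0, -1.637]
ft_force: [-0.0, 0.2, 0.9]
width: 0.318
finger_force: 29.9
```

```bash
python3 - <<'E'
from h import *
s=arm.observe();print(s["eef_pos"],np.degrees(s["ee_rot"]),s["width"]*85,s["finger_force"])
delta(569.5,188.4,34,np.radians(-94))
E
```

```text
[566.12556109 187.90114564 120.61932081] [ 1.79881756e+02 -2.08088345e-02 -9.37863712e+01] 27.053503394763062 29.885700345039368
units xyz [-0.018 -0.083  2.165] turn z units 0.036
```

Call:
send_rows(
  increments=[
    [-1,[-0.02,-0.08,0.7],[0,0,0]],
    [-1,[0,0,0.75],[0,0,0]],
    [-1,[0,0,0.71],[0,0,0]],
    [-1,[0,0,0],[0,0,0]],
    [-1,[0,0,0],[0,0,0]],
    [-0.15,[0,0,0],[0,0,0]],
    [-0.15,[0,0,0],[0,0,0]],
    [-0.15,[0,0,0],[0,0,0]],
    [-0.15,[0,0,-0.7],[0,0,0]],
    [-0.15,[0,0,-0.9],[0,0,0]],
    [0.5,[0,0,-0.9],[0,0,0]],
    [1,[0,0,-0.6],[0,0,0]],
    [1,[0,0,0],[0,0,0]],
  ],
)

```text
time_s: 29.65
eef_pos: [574.6, 188.8, 167.4]
ee_rot: [-3.129, 0.003, -1.639]
ft_force: [0.5, 0.7, 1.2]
width: 0.835
finger_force: 0.0
```

Call:
send_rows(
  increments=[
    [1,[0.9,-0.24,0],[0,0,0]],
    [1,[0.9,-0.24,0],[0,0,0]],
    [1,[0.9,-0.24,0],[0,0,0]],
    [1,[0.9,-0.24,0],[0,0,0]],
    [1,[0.9,-0.24,0],[0,0,0]],
    [1,[0.9,-0.24,0],[0,0,0]],
    [1,[0.9,-0.24,0],[0,0,0]],
    [1,[0.9,-0.24,0],[0,0,0]],
    [1,[0.9,-0.24,0],[0,0,0]],
    [1,[0.9,-0.24,0],[0,0,0]],
    [1,[0,0,0],[0,0,-1]],
    [1,[0,0,0],[0,0,0]],
    [1,[0,0,0],[0,0,0]],
    [1,[0,0,0],[0,0,0]],
  ],
)

```text
time_s: 30.82
eef_pos: [641.7, -176.7, 159.5]
ee_rot: [3.142, 0.0, -1.535]
ft_force: [-1.1, -0.1, -0.3]
width: 1.002
finger_force: 0.0
```

```bash
python3 - <<'E'
from h import *
s=arm.observe();print(s["eef_pos"],np.degrees(s["ee_rot"]),s["width"]*85,s["finger_force"],s["time_s"])
delta(638,-178.5,33,np.radians(-88))
# check relays in the housing with top camera
p,im=snap("top","t2");w=proj(p,[[567.2,154.5,30]])[0];print(w)
a,b=w.astype(int);cv2.imwrite("pics/t2c.png",cv2.resize(im[b-45:b+45,a-90:a+60,::-1],None,fx=5,fy=5,interpolation=cv2.INTER_CUBIC))
E
```

```text
[ 641.71795862 -176.68324895  159.48064698] [ 1.79999260e+02  1.04486547e-02 -8.79530697e+01] 85.14638559465548 0.0 30.8167
units xyz [0.042 0.095 3.162] turn z units 0.008
[271.46945665 204.71696891]
```

View pics/t2c.png

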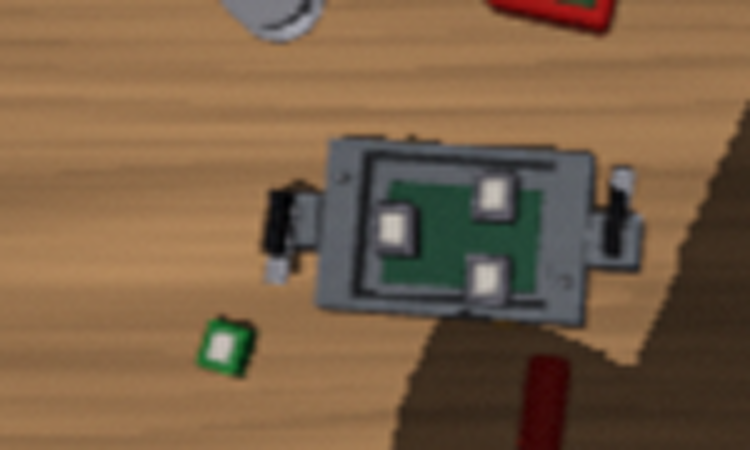

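All three relays lie inside, at crop (395,230), (493,196) and (487,280). Both buttons are clear and the green decoy is outside. Next I'll fix the cover's holes precisely from here.

```bash
cat >> h.py <<'E'
def holes(p,im,c,yaw,hx,z,w=16):
    """dark hole centroids near the places expected for holes at +-(hx,65) of a cover at c"""
    R=np.array([[np.cos(yaw),-np.sin(yaw)],[np.sin(yaw),np.cos(yaw)]]);out=[]
    for s in(1,-1):
        u,v=proj(p,[[*(c+R@(s*hx,s*65)),z]])[0].round().astype(int)
        g=cv2.cvtColor(im,cv2.COLOR_RGB2GRAY)[max(v-w,0):v+w,u-w:u+w].astype(float);m=(g<np.median(g)*0.6).astype(np.uint8)
        n,l,st,ce=cv2.connectedComponentsWithStats(m)
        k=[(np.hypot(*(ce[i]-w)),st[i,4],ce[i]) for i in range(1,n) if st[i,4]>15]
        for d,a,q in k:print("  cand",s,a,(q+[u-w,max(v-w,0)]).round(1))
        if k:
            q=min(k,key=lambda t:t[0])[2]+[u-w,max(v-w,0)];out.append(ray(p,q,z)[:2])
    if len(out)==2:
        A,B=out;d=A-B;print("holes",A.round(1),B.round(1),"len",np.linalg.norm(d).round(1),"mid",((A+B)/2).round(1),"yaw deg",np.degrees(np.arctan2(d[1],d[0])-np.arctan2(65,hx)).round(2))
    return out
E
python3 - <<'E'
from h import *
p,im=snap("wrist","w7");holes(p,im,np.array([638,-178.5]),np.radians(2),25,9)
E
```

```text
cand 1 53 [299.4 250.3]
  cand 1 154 [298.3 264. ]
  cand -1 192 [351.5 106.5]
  cand -1 137 [353.2 120.9]
holes [ 660.4 -113.7] [ 613.7 -243.8] len 138.3 mid [ 637.1 -178.8] yaw deg 1.32
```

Call:
send_rows(
  increments=[
    [1,[0.05,0.1,0.78],[0,0,0]],
    [1,[0,0,0.78],[0,0,0]],
    [1,[0,0,0.78],[0,0,0]],
    [1,[0,0,0.8],[0,0,0]],
    [1,[0,0,0],[0,0,0]],
    [-1,[0,0,0],[0,0,0]],
    [-1,[0,0,0],[0,0,0]],
    [-1,[0,0,0],[0,0,0]],
    [-1,[0,0,0],[0,0,0]],
    [-1,[0,0,0],[0,0,0]],
    [-1,[0,0,0],[0,0,0]],
    [-1,[0,0,0],[0,0,0]],
    [-1,[0,0,0],[0,0,0]],
    [-1,[0,0,0],[0,0,0]],
    [-1,[0,0,0],[0,0,0]],
  ],
  grip_force=70,
)

```text
time_s: 32.17
eef_pos: [638.9, -180.2, 35.4]
ee_rot: [-3.139, -0.001, -1.534]
ft_force: [-0.7, 0.3, 7.5]
width: 0.146
finger_force: 72.1
```

```bash
python3 - <<'E'
from h import *
s=arm.observe();print(s["eef_pos"],np.degrees(s["ee_rot"]),s["width"]*85,s["finger_force"],s["ft_force"])
E
```

```text
[ 638.85618651 -180.24446333   35.35466843] [-1.79869872e+02 -6.52384463e-02 -8.78923665e+01] 12.41607476673952 72.14837908744812 [-0.71980326  0.26855543  7.45425081]
```

Call:
send_rows(
  increments=[
    [-1,[0,0,-0.3],[0,0,0]],
    [-1,[0,0,-0.5],[0,0,0]],
    [-1,[0,0,-0.8],[0,0,0]],
    [-1,[0,0,-0.8],[0,0,0]],
    [-1,[0,0,-0.5],[0,0,0]],
    [-1,[0,0,-0.2],[0,0,0]],
    [-1,[0,0,0],[0,0,0]],
    [-1,[0,0,0],[0,0,0]],
  ],
)

```text
time_s: 32.83
eef_pos: [637.6, -179.7, 156.9]
ee_rot: [3.141, 0.0, -1.534]
ft_force: [0.0, 0.0, -3.4]
width: 0.146
finger_force: 70.9
```

Call:
send_rows(
  increments=[
    [-1,[-0.3,0.05,0],[0,0,0]],
    [-1,[-0.6,0.11,0],[0,0,0]],
    [-1,[-0.7,0.13,0],[0,0,0]],
    [-1,[-0.7,0.13,0],[0,0,0]],
    [-1,[-0.7,0.13,0],[0,0,0]],
    [-1,[-0.7,0.13,0],[0,0,0]],
    [-1,[-0.7,0.13,0],[0,0,0]],
    [-1,[-0.7,0.13,0],[0,0,0]],
    [-1,[-0.7,0.13,0],[0,0,0]],
    [-1,[-0.7,0.13,0],[0,0,0]],
    [-1,[-0.7,0.13,0],[0,0,0]],
    [-1,[-0.6,0.11,0],[0,0,0]],
    [-1,[-0.3,0.05,0],[0,0,0.5]],
    [-1,[0,0,0],[0,0,0.5]],
    [-1,[0,0,0],[0,0,0]],
    [-1,[0,0,0],[0,0,0]],
    [-1,[0,0,0],[0,0,0]],
  ],
)

```text
time_s: 34.25
eef_pos: [565.6, 141.6, 156.4]
ee_rot: [3.139, -0.001, -1.638]
ft_force: [1.5, -0.6, -3.0]
width: 0.148
finger_force: 70.8
```

```bash
python3 - <<'E'
from h import *
s=arm.observe();print(s["eef_pos"],np.degrees(s["ee_rot"]),s["width"]*85,s["finger_force"],s["ft_force"],s["time_s"])
e=s["eef_pos"]
delta(567.2,153.1,90,np.radians(-94))
p,im=snap("wrist","w8")
holes(p,im,e[:2]+[0,1.4],s["ee_rot"][2]+np.pi/2,25,e[2]-24,30)
print(proj(p,[[596.7,217.6,49],[537.7,91.4,49]]))
E
```

```text
[565.63611613 141.59118127 156.36470205] [ 1.79874455e+02 -2.97356644e-02 -9.38291354e+01] 12.588703449571751 70.75992822647095 [ 1.53098907 -0.57987099 -2.99086177] 34.25
units xyz [-0.29  -0.02   1.659] turn z units 0.028
  cand -1 66 [378.5 131.3]
[[290.62674407 287.63095261]
 [350.72598285 140.56345288]]
```

```bash
python3 - <<'E'
from h import *
s=arm.observe();e=s["eef_pos"];p=camera_params("wrist");w=s["ee_rot"][2]+np.pi/2
im=cv2.imread("pics/w8.png")
h=ray(p,(378.5,131.3),e[2]-24.4)[:2]
R=np.array([[np.cos(w),-np.sin(w)],[np.sin(w),np.cos(w)]])
c=h+R@(25,65);print("hole",h,"centre-TCP in cover axes",R.T@(c-e[:2]))
u,v=378,131
g=cv2.cvtColor(im,cv2.COLOR_BGR2GRAY);print(g[v-16:v+17:2,u-20:u+21:2])
E
```

```text
hole [532.47537306  81.30114276] centre-TCP in cover axes [-4.33864261  2.79700335]
[[231 228 232 232 235 236 239 239 237 236 231 231 232 232 232 231 232 231
  232 231 231]
 [230 229 232 235 213 180 175 174 167 187 231 234 232 231 232 230 233 231
  232 232 229]
 [230 231 236 185 173 168 167 164 132 136 167 208 235 233 231 231 233 232
  231 231 231]
 [229 228 183 170 170 171 169 169 177 168 113 172 212 234 232 231 233 232
  230 231 231]
 [231 185 168 173 171 171 170 170 176 181 148 117 169 219 232 233 231 232
  231 232 231]
 [222 160 124 123 126 123 116 123 142 163 169  96 145 193 234 232 232 232
  231 231 232]
 [185 166 167 166 169 166 167 168 166 166 172 139 122 176 237 231 232 230
  232 231 231]
 [185 165 167 165 166 165 166 167 164 165 171 139 112 174 238 231 230 230
  231 231 232]
 [184 165 167 165 165 163 164 164 167 165 171 122 117 172 235 232 232 231
  232 230 230]
 [187 167 165 166 166 163 162 165 163 163 177 107 133 182 235 231 232 230
  231 233 228]
 [196 168 166 165 165 164 166 165 163 167 171 104 179 196 232 232 232 231
  232 231 231]
 [222 189 166 167 164 163 168 161 165 164 110 133 176 234 229 232 231 231
  232 230 229]
 [227 204 182 164 166 165 166 168 170 114 136 180 223 232 229 231 232 231
  231 232 229]
 [227 228 208 188 158 156 150 124 113 149 180 219 232 230 232 232 230 230
  231 231 228]
 [223 224 232 216 193 187 184 187 187 194 229 230 229 229 231 232 231 231
  230 229 229]
 [224 225 230 232 229 227 227 227 229 230 229 229 230 230 232 233 231 230
  230 229 228]
 [224 225 228 229 230 230 230 227 229 227 229 231 230 228 231 231 232 231
  231 230 228]]
```

```bash
cat >> h.py <<'E'
def heldhole(f,sgn=-1,dz=24.4):
    s=arm.observe();e=s["eef_pos"];w=s["ee_rot"][2]+np.pi/2
    R=np.array([[np.cos(w),-np.sin(w)],[np.sin(w),np.cos(w)]])
    p,im=snap("wrist",f);z=e[2]-dz
    u,v=proj(p,[[*(e[:2]+R@(sgn*25,sgn*65)),z]])[0].round().astype(int);g=cv2.cvtColor(im,cv2.COLOR_RGB2GRAY)
    W=28;g=g[v-W:v+W,u-W:u+W];m=(g<0.92*np.percentile(g,80)).astype(np.uint8);m=cv2.morphologyEx(m,cv2.MORPH_CLOSE,np.ones((3,3)))
    n,l,st,ce=cv2.connectedComponentsWithStats(m);print(st[1:][st[1:,4]>50],(u-W,v-W))
    i=1+np.argmin([np.hypot(*(c-W)) if a[4]>150 else 1e9 for c,a in zip(ce[1:],st[1:])])
    x,y,a,b,_=st[i];q=(u-W+x+a/2-.5,v-W+y+b/2-.5)
    h=ray(p,q,z)[:2];print("hole px",q,"hole",h.round(1),"centre-TCP, cover axes",(R.T@(h-e[:2])-[sgn*25,sgn*65]).round(2),"TCP",e.round(1),"yaw",np.degrees(w).round(2))
E
python3 - <<'E'
from h import *
heldhole("w9");heldhole("w9b",1)
E
```

```text
[[  0   0  56  13 728]
 [ 15  19  29  29 640]] (np.int64(342), np.int64(97))
hole px (np.float64(371.0), np.float64(130.0)) hole [536.2  80.4] centre-TCP, cover axes [-0.59  2.17] TCP [565.9 141.4 156.7] yaw -3.87
[[   0    0   56   56 3015]] (np.int64(251), np.int64(317))
hole px (np.float64(278.5), np.float64(344.5)) hole [595.7 204.3] centre-TCP, cover axes [ 0.1  -0.14] TCP [566.2 141.3 156.9] yaw -3.89
```

Call:
send_rows(
  increments=[
    [-1,[-0.15,-0.01,0],[0,0,0]],
    [-1,[-0.14,0,0],[0,0,0]],
    [-1,[0,0,0.4],[0,0,0]],
    [-1,[0,0,0.5],[0,0,0]],
    [-1,[0,0,0.4],[0,0,0]],
    [-1,[0,0,0.3],[0,0,0]],
    [-1,[0,0,0],[0,0,0]],
    [-1,[0,0,0],[0,0,0]],
    [-1,[0,0,0],[0,0,0]],
  ],
)

```text
time_s: 35.15
eef_pos: [568.4, 153.6, 94.4]
ee_rot: [-3.14, 0.0, -1.638]
ft_force: [-0.2, 0.7, -2.1]
width: 0.145
finger_force: 70.6
```

```bash
python3 - <<'E'
from h import *
print(arm.observe()["ft_force"]);heldhole("w10")
delta(567.4,152.7,90,np.radians(-94))
im=cv2.imread("pics/w10.png");p=camera_params("wrist")
u,v=proj(p,[[537.7,91.4,49]])[0].round().astype(int);print("pin1 expected px",u,v)
cv2.imwrite("pics/w10c.png",cv2.resize(im[v-60:v+60,u-80:u+80],None,fx=4,fy=4,interpolation=cv2.INTER_CUBIC))
E
```

```text
[-0.24822068  0.70782468 -2.08514985]
[[  0   0  56  13 728]
 [ 15  19  29  29 639]] (np.int64(342), np.int64(97))
hole px (np.float64(371.0), np.float64(130.0)) hole [538.6  92.6] centre-TCP, cover axes [-0.52  2.17] TCP [568.4 153.6  94.4] yaw -3.87
units xyz [0.024 0.029 0.119] turn z units 0.02
pin1 expected px 367 126
```

Call:
send_rows(
  increments=[
    [-1,[0.03,0.03,0.1],[0,0,0]],
    [-1,[0,0,0.1],[0,0,0]],
    [-1,[0,0,0.08],[0,0,0]],
    [-1,[0,0,0.08],[0,0,0]],
    [-1,[0,0,0.08],[0,0,0]],
    [-1,[0,0,0],[0,0,0]],
  ],
)

```text
time_s: 35.7
eef_pos: [566.8, 151.8, 76.5]
ee_rot: [-3.141, -0.0, -1.639]
ft_force: [-1.3, -2.6, 5.1]
width: 0.142
finger_force: 72.2
```

Call:
send_rows(
  increments=[
    [-1,[0,0,0.05],[0,0,0]],
    [-1,[0,0,0.03],[0,0,0]],
    [-1,[0,0,0],[0,0,0]],
  ],
)

```text
time_s: 35.95
eef_pos: [567.1, 151.6, 75.0]
ee_rot: [-3.139, -0.0, -1.639]
ft_force: [-4.6, -4.8, 12.2]
width: 0.141
finger_force: 73.1
```

Call:
send_rows(
  increments=[
    [-1,[0.02,0.02,0],[0,0,0]],
    [-1,[0.02,0.02,0.03],[0,0,0]],
    [-1,[0,0,0.03],[0,0,0]],
    [-1,[0,0,0],[0,0,0]],
  ],
)

```text
time_s: 36.28
eef_pos: [567.0, 151.5, 74.9]
ee_rot: [-3.135, 0.003, -1.638]
ft_force: [-5.2, -1.6, 23.2]
width: 0.151
finger_force: 74.8
```

```bash
python3 - <<'E'
from h import *
s=arm.observe();print(s["eef_pos"],np.degrees(s["ee_rot"]),s["ft_force"],s["wrist_torque"])
E
```

```text
[567.03239506 151.47715059  74.9434022 ] [-1.79633795e+02  1.59156827e-01 -9.38692649e+01] [-5.18041892 -1.56718115 23.23959077] [0.53961713 1.29947618 0.16587644]
```

Call:
send_rows(
  increments=[
    [-1,[0,0,-0.05],[0,0,0]],
    [-0.3,[0,0,0],[0,0,0]],
    [-0.3,[0,0,0],[0,0,0]],
    [-0.3,[0,0,0],[0,0,0]],
    [-0.3,[0,0,-0.6],[0,0,0]],
    [-0.3,[0,0,-0.7],[0,0,0]],
    [-1,[0,0,0],[0,0,0]],
    [-1,[0,0,0],[0,0,0]],
    [-1,[0,0,0],[0,0,0]],
    [-1,[0,0,0],[0,0,0]],
    [-1,[0,0,0],[0,0,0]],
  ],
)

```text
time_s: 37.2
eef_pos: [563.7, 150.5, 122.9]
ee_rot: [3.139, -0.001, -1.639]
ft_force: [0.3, 0.5, -0.1]
width: -0.003
finger_force: 0.0
```

```bash
python3 - <<'E'
from h import *
s=arm.observe();print(s["eef_pos"],np.degrees(s["ee_rot"]),s["ft_force"],s["width"])
p,im=snap("wrist","w11")
holes(p,im,np.array([567,154]),np.radians(-4),25,48,20)
e=s["eef_pos"];cv2.imwrite("pics/w11c.png",im[40:400,160:480,::-1])
E
```

```text
[563.74868347 150.54860189 122.92333754] [ 1.79854799e+02 -3.59135065e-02 -9.38864915e+01] [ 0.31934337  0.54950782 -0.0598437 ] -0.0027193365709480754
  cand -1 100 [354.2 129.8]
```

View pics/w11c.png

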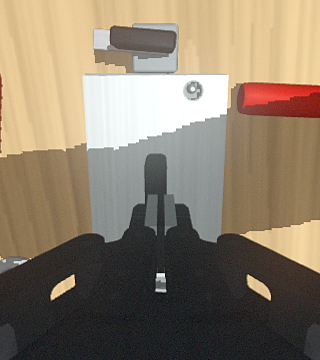

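The last picture shows the pin centred in the cover's hole at crop (193,90), with the cover square. I'll press the handle top with closed fingers to confirm it is seated.

Call:
send_rows(
  increments=[
    [-1,[-0.03,-0.08,0.2],[0,0,0]],
    [-1,[0,0,0.2],[0,0,0]],
    [-1,[0,0,0.15],[0,0,0]],
    [-1,[0,0,0.05],[0,0,0]],
    [-1,[0,0,0],[0,0,0]],
    [-1,[0,0,0],[0,0,0]],
  ],
)

```text
time_s: 37.75
eef_pos: [567.7, 151.6, 99.9]
ee_rot: [3.141, -0.0, -1.639]
ft_force: [-0.6, -0.7, 0.2]
width: -0.001
finger_force: 0.0
```

Call:
send_rows(
  increments=[
    [-1,[0,0,0.05],[0,0,0]],
    [-1,[0,0,0.05],[0,0,0]],
    [-1,[0,0,0],[0,0,0]],
    [-1,[0,0,0],[0,0,0]],
  ],
)

```text
time_s: 38.08
eef_pos: [568.5, 151.7, 97.8]
ee_rot: [-3.14, 0.0, -1.639]
ft_force: [-1.6, -1.2, 6.8]
width: 0.003
finger_force: 3.1
```

Call:
send_rows(
  increments=[
    [-1,[0,0,0.05],[0,0,0]],
    [-1,[0,0,0.05],[0,0,0]],
    [-1,[0,0,0],[0,0,0]],
    [-1,[0,0,0],[0,0,0]],
    [-1,[0,0,0],[0,0,0]],
  ],
)

```text
time_s: 38.5
eef_pos: [568.7, 151.8, 97.4]
ee_rot: [-3.137, 0.001, -1.638]
ft_force: [-9.7, -1.9, 28.1]
width: 0.002
finger_force: 14.1
```

```bash
python3 - <<'E'
from h import *
s=arm.observe();print(s["eef_pos"],np.degrees(s["ee_rot"]),s["ft_force"],s["wrist_torque"])
E
```

```text
[568.66347457 151.80307028  97.38249697] [-1.79751561e+02  3.45892067e-02 -9.38727165e+01] [-9.67530543 -1.8740034  28.05765335] [-0.30939884  2.03854095 -0.00799773]
```

Call:
send_rows(
  increments=[
    [-1,[0,0,-0.3],[0,0,0]],
    [-1,[0,0,-0.3],[0,0,0]],
    [-1,[-0.8,0.03,0],[0,0,0]],
    [-1,[-0.8,0.03,0],[0,0,0]],
    [-1,[-0.77,0.04,0],[0,0,0]],
    [-1,[0,0,0],[0,0,0]],
    [-1,[0,0,0.2],[0,0,0]],
    [-1,[0,0,0.1],[0,0,0]],
    [-1,[0,0,0.05],[0,0,0]],
    [-1,[0,0,0],[0,0,0]],
    [-1,[0,0,0],[0,0,0]],
  ],
)

```text
time_s: 39.42
eef_pos: [570.3, 245.3, 101.9]
ee_rot: [3.141, -0.001, -1.64]
ft_force: [0.4, 1.3, 0.5]
width: 0.0
finger_force: 0.0
```

Call:
send_rows(
  increments=[
    [-1,[0,0,0.05],[0,0,0]],
    [-1,[0,0,0],[0,0,0]],
    [-1,[0,0,0],[0,0,0]],
  ],
)

```text
time_s: 39.67
eef_pos: [570.5, 246.2, 100.4]
ee_rot: [-3.142, -0.0, -1.639]
ft_force: [-0.6, -0.0, 0.3]
width: 0.0
finger_force: 0.0
```

Call:
send_rows(
  increments=[
    [-1,[0,0,0.05],[0,0,0]],
    [-1,[0,0,0],[0,0,0]],
    [-1,[0,0,0],[0,0,0]],
  ],
)

```text
time_s: 39.92
eef_pos: [570.8, 246.5, 98.8]
ee_rot: [-3.141, 0.0, -1.639]
ft_force: [1.2, 0.0, 1.5]
width: 0.0
finger_force: 1.2
```

Call:
send_rows(
  increments=[
    [-1,[0,0,-0.3],[0,0,0]],
    [-1,[0.4,0.09,0],[0,0,0]],
    [-1,[0.4,0.09,0],[0,0,0]],
    [-1,[0,0,0.4],[0,0,0]],
    [-1,[0,0,0.4],[0,0,0]],
    [-1,[0,0,0.1],[0,0,0]],
    [-1,[0,0,0.05],[0,0,0]],
    [-1,[0,0,0],[0,0,0]],
    [-1,[0,0,0],[0,0,0]],
  ],
)

```text
time_s: 40.67
eef_pos: [561.1, 215.3, 72.7]
ee_rot: [-3.142, -0.0, -1.638]
ft_force: [0.3, -0.1, 0.3]
width: 0.0
finger_force: 0.0
```

Call:
send_rows(
  increments=[
    [-1,[0,0,0.05],[0,0,0]],
    [-1,[0,0,0],[0,0,0]],
    [-1,[0,0,0],[0,0,0]],
  ],
)

```text
time_s: 40.92
eef_pos: [561.4, 215.4, 72.1]
ee_rot: [-3.14, 0.0, -1.638]
ft_force: [-3.4, -1.4, 9.7]
width: -0.002
finger_force: 4.8
```

Call:
send_rows(
  increments=[
    [-1,[0,0,0.05],[0,0,0]],
    [-1,[0,0,0],[0,0,0]],
    [-1,[0,0,0],[0,0,0]],
  ],
)

```text
time_s: 41.17
eef_pos: [561.5, 215.5, 71.7]
ee_rot: [-3.139, 0.001, -1.638]
ft_force: [-7.4, -1.8, 19.2]
width: -0.002
finger_force: 9.9
```

Call:
send_rows(
  increments=[
    [-1,[0,0,-0.8],[0,0,0]],
    [-1,[0,0,-0.8],[0,0,0]],
    [1,[-0.04,-0.44,-0.4],[0,0,0]],
    [1,[-0.04,-0.44,0],[0,0,0]],
    [1,[0,0,0],[0,0,0]],
    [1,[0,0,0],[0,0,0]],
    [1,[0,0,0],[0,0,0]],
    [1,[0,0,0],[0,0,0]],
  ],
)

```text
time_s: 41.83
eef_pos: [595.2, 215.9, 147.5]
ee_rot: [3.14, -0.001, -1.638]
ft_force: [0.1, -0.4, -0.9]
width: 0.851
finger_force: 0.0
```

```bash
python3 - <<'E'
from h import *
s=arm.observe();print(s["eef_pos"],s["width"])
p,im=snap("wrist","w12")
R=cv2.Rodrigues(np.array(p["rvec"]))[0];print("cam",-R.T@np.array(p["tvec"]))
u,v=proj(p,[[596.5,217,50]])[0].round().astype(int);print(u,v)
g=cv2.cvtColor(im,cv2.COLOR_RGB2GRAY);print(g[v-20:v+21:2,u-24:u+25:2])
E
```

```text
[595.23978211 215.88626206 147.48627755] 0.8506253234437161
cam [590.5774445  148.1065453  270.78498338]
318 209
[[117 118 120 119 121 118 120 122 120 126 119 118 119 120 115 116 116 121
  117 123 115 125 114 117 118]
 [116 116 120 121 116 117 121 116 118 124 119 115 119 120 121 114 120 120
  119 121 115 115 118 116 119]
 [117 120 120 115 117 119 120 120 120 122 120 115 115 122 119 119 123 119
  118 121 116 113 118 114 120]
 [114 121 119 117 114 119 118 121 118 123 120 119 114 119 118 114 119 116
  121 117 122 118 119 117 118]
 [118 118 122 117 113 116 119 120 120 124 118 116 119 118 120 117 118 119
  119 118 117 117 120 115 118]
 [118 118 118 116 116 119 122 121 121 124 116 112 116 122 117 113 119 119
  116 120 114 117 117 115 119]
 [118 118 120 116 116 118 117 118 120 122 119 118 116 119 121 118 119 118
  115 118 115 116 119 118 119]
 [114 119 120 121 118 115 121 121 116 124 121 110 114 115 119 115 119 115
  116 119 117 116 117 114 117]
 [113 119 116 115 115 118 119 118 120 121 105  93  86  81  83 104 119 119
  120 122 116 112 120 113 119]
 [116 116 118 119 114 116 117 120 120 112 
[... 518 characters left out ...]
16 122 108  92  92  94  91 107 116 119
  112 118 116 114 116 116 114]
 [119 114 121 118 116 116 112 118 116 121 117 114 107 109 113 114 116 119
  116 119 114 117 117 115 116]
 [115 110 115 115 118 114 116 119 118 118 114 115 111 119 117 113 117 118
  122 121 112 115 116 115 118]
 [122 119 124 116 120 120 122 117 121 123 119 117 120 123 120 117 120 109
  115 114 114 115 112 109 112]
 [ 95 101  99  97  97  92  95  91  92  95  87  94  96 100  95  98 102  66
   78  79  79  79  82  80  80]
 [ 97 101 106  97 106  95  93  89  92  94  95  94  98 100  96  98  99  66
   79  85  85  81  82  86  83]
 [100  94 105 100  99  93  93  92  95  96  95  93 100 100  97  97 105  70
   79  80  82  83  88  88  81]]
```

```bash
python3 - <<'E'
from h import *
p=camera_params("wrist");im=cv2.imread("pics/w12.png")
g=cv2.GaussianBlur(cv2.cvtColor(im,cv2.COLOR_BGR2GRAY),(0,0),.8)
m=(g[195:225,300:340]<102).astype(np.uint8);m=cv2.morphologyEx(m,cv2.MORPH_CLOSE,np.ones((5,5)))
n,l,st,ce=cv2.connectedComponentsWithStats(m);i=1+st[1:,4].argmax();q=ce[i]+[300,195];print(st[i],q)
print("hole@53.4",ray(p,q,53.4),"hole@52",ray(p,q,52))
print(cv2.cvtColor(im,cv2.COLOR_BGR2GRAY)[203:220,309:331])
print("pin spot",ray(p,(317,208),49))
E
```

```text
[ 12   9  15  15 178] [318.98314607 210.84831461]
hole@53.4 [595.72005325 217.18231312  53.4       ] hole@52 [595.75303164 217.6269332   52.        ]
[[121 116 122 124 122 121 117 110 121 114 113 115 113 119 118 115 114 119
  119 115 120 116]
 [119 120 117 125 124 118 106  98  97  87  88  96  94 105 108 111 115 120
  120 118 119 118]
 [120 120 123 121 114 105  92  93  87  86  87  81  84  83  93 104 117 119
  118 119 119 120]
 [118 117 119 120 105  89  86  90  96  93  83  84  79  82  84  87 103 115
  119 120 120 114]
 [117 120 121 112  93  81  85  97 100  98  88  85  85  84  82  82  90 112
  117 118 118 116]
 [118 121 113 100  83  80  84 103 103 105  96  84  81  84  81  79  86  98
  111 122 118 116]
 [118 118 109  91  81  83  81  96  97  90  80  77  81  78  86  80  81  87
  113 117 122 116]
 [117 116 107  87  80  79  85  80  80  85  82  78  81  85  83  79  86  83
  106 113 117 116]
 [117 116 109  87  80  88  81  80  77  82  82  79  84  85  81  83  80  84
  112 114 119 115]
 [119 121 107  94  88  84  79  79  82  84  81  91  79  84  80  80  80  87
  105 117 119 117]
 [117 117 106  95  86  85  77  87  86  82  84  78  84  82  81  80  81  95
  114 118 118 119]
 [121 121 114 109  87  89  83  83  81  78  79  83  81  80  76  89  88 101
  114 119 114 117]
 [119 117 118 114  96  92  92  91  82  78  85  81  80  84  91  96 103 109
  114 116 118 116]
 [115 121 117 118 110  95  90  96  92  87  91  98  93  90  93  91 105 113
  117 119 114 117]
 [120 116 117 122 116 108  96  92  95  92  90  94  93  91 103 107 114 116
  120 119 116 112]
 [118 118 121 115 119 116 109 107 102 102  94 100 104 107 109 113 118 118
  119 120 114 113]
 [117 116 119 121 119 117 111 114 109 107 116 109 114 113 113 114 116 116
  117 119 115 116]]
pin spot [597.24003588 216.0903149   49.        ]
```

Call:
send_rows(
  increments=[
    [1,[0.81,0.31,0],[0,0,0]],
    [1,[0.81,0.31,0],[0,0,0]],
    [1,[0.81,0.31,0],[0,0,0]],
    [1,[0.8,0.3,0],[0,0,0]],
    [1,[0,0,0],[0,0,0]],
    [1,[0,0,0],[0,0,0]],
    [1,[0,0,0],[0,0,0]],
  ],
)

```text
time_s: 42.47
eef_pos: [538.6, 90.5, 148.5]
ee_rot: [-3.141, 0.0, -1.639]
ft_force: [0.2, 0.8, 0.0]
width: 0.998
finger_force: 0.0
```

```bash
python3 - <<'E'
from h import *
s=arm.observe();print(s["eef_pos"],s["width"])
p,im=snap("wrist","w13")
u,v=proj(p,[[537.5,91,49]])[0].round().astype(int);print(u,v)
g=cv2.cvtColor(im,cv2.COLOR_RGB2GRAY);print("origin",u-13,v-11);print(g[v-11:v+12,u-13:u+14])
E
```

```text
[538.55343837  90.47240286 148.52310028] 0.9980137437126337
321 208
origin 308 197
[[150 146 147 147 143 142 142 142 147 144 147 149 148 145 146 144 143 143
  145 145 146 148 145 143 147 146 144]
 [144 147 146 145 144 140 141 140 146 150 146 144 147 145 147 147 143 142
  142 145 143 146 142 142 145 144 143]
 [146 146 143 145 144 142 139 143 143 140 147 146 142 143 143 144 145 144
  145 146 143 146 141 143 145 143 144]
 [145 142 143 148 142 143 143 142 146 139 140 129 124 123 124 125 134 136
  148 146 144 147 144 142 144 145 144]
 [146 145 145 143 141 144 143 139 141 129 123 108 105 105 106 113 110 126
  133 140 146 144 145 143 144 147 142]
 [143 145 139 144 147 140 139 135 124 108 109 105 108 109 110 105 102 100
  114 137 141 147 144 142 143 140 143]
 [145 141 146 143 139 143 134 124 105  98 106 107 109 110 106 104 100  95
  108 113 136 142 144 143 141 145 143]
 [145 143 143 145 145 141 126 111 101 104 104 107 113 113 110 106 107 105
  102 103 124 137 148 144 139 145 140]
 [145 145 145 139 144 138 121  93 101 103 106 115 116 123 113 108 100 101
  105  98 108 136 143 144 143 143 143]

[... 882 characters left out ...]
 140 143 142 143 139]
 [144 147 142 145 140 138 141 139 137 138 135 126 119 120 122 121 122 137
  135 139 148 140 145 142 142 144 138]
 [141 143 145 142 146 140 141 137 142 137 144 135 136 138 133 133 138 139
  141 144 141 146 140 142 146 146 142]
 [146 147 142 143 142 141 138 141 143 141 145 141 142 143 143 141 142 139
  141 144 143 144 142 142 140 143 142]
 [144 143 144 143 139 141 141 141 141 146 144 142 143 143 143 143 142 141
  141 143 144 143 141 145 142 145 142]
 [145 146 146 142 139 140 139 137 144 143 141 141 144 142 143 142 140 141
  138 145 142 141 140 143 142 146 144]
 [143 144 144 141 140 142 137 139 145 144 144 144 144 145 145 141 141 140
  141 141 146 143 144 141 141 143 138]]
```

Call:
send_rows(
  increments=[
    [1,[-0.79,-0.3,0],[0,0,0]],
    [1,[-0.79,-0.3,0],[0,0,0]],
    [1,[0,0,0],[0,0,0]],
    [0,[0,0,0.6],[0,0,0]],
    [0,[0,0,0.6],[0,0,0]],
    [0,[0,0,0.6],[0,0,0]],
    [0,[0,0,0],[0,0,0]],
    [0,[0,0,0],[0,0,0]],
  ],
)

```text
time_s: 43.18
eef_pos: [565.5, 152.5, 75.0]
ee_rot: [3.138, -0.001, -1.637]
ft_force: [0.1, -0.1, -0.3]
width: 0.501
finger_force: 0.0
```

Call:
send_rows(
  increments=[
    [-1,[0,0,0],[0,0,0]],
    [-1,[0,0,0],[0,0,0]],
    [-1,[0,0,0],[0,0,0]],
    [-1,[0,0,0],[0,0,0]],
    [-1,[0,0,0],[0,0,0]],
    [-1,[0,0,0],[0,0,0]],
    [-1,[0,0,0],[0,0,0]],
  ],
  grip_force=20,
)

```text
time_s: 43.77
eef_pos: [568.1, 152.1, 78.2]
ee_rot: [-3.138, 0.001, -1.639]
ft_force: [-0.1, 1.0, 5.9]
width: 0.163
finger_force: 23.8
```

Call:
send_rows(
  increments=[
    [-1,[0.02,-0.01,0.03],[0,0,0.1]],
    [-1,[0.02,-0.01,0.03],[0,0,0]],
    [-1,[0.01,-0.01,0.03],[0,0,0]],
    [-1,[0,0,0],[0,0,0]],
    [-1,[0,0,0],[0,0,0]],
  ],
)

```text
time_s: 44.18
eef_pos: [568.2, 152.0, 77.8]
ee_rot: [-3.138, 0.005, -1.647]
ft_force: [-9.9, 6.4, 27.9]
width: 0.157
finger_force: 27.2
```

Call:
send_rows(
  increments=[
    [-1,[0.02,0,0.04],[0,0,0]],
    [-1,[0.02,0,0.02],[0,0,0]],
    [-1,[0,0,0],[0,0,0]],
  ],
)

```text
time_s: 44.43
eef_pos: [568.2, 151.7, 76.8]
ee_rot: [-3.137, 0.008, -1.646]
ft_force: [-13.0, 10.4, 36.6]
width: 0.154
finger_force: 29.0
```

```bash
python3 - <<'E'
from h import *
s=arm.observe();print(s["eef_pos"],np.degrees(s["ee_rot"]),s["ft_force"],s["wrist_torque"])
E
```

```text
[568.24044448 151.65099781  76.7734172 ] [-179.75631827    0.44181565  -94.29977934] [-12.97221695  10.41522649  36.59030473] [1.9227225  2.81898387 0.24388148]
```

Call:
send_rows(
  increments=[
    [-1,[0,0,-0.2],[0,0,0]],
    [-1,[0,0,-0.2],[0,0,0]],
    [-1,[0,0,-0.1],[0,0,0]],
    [-1,[0,0,0],[0,0,0]],
    [-1,[0,0,0],[0,0,0]],
    [-1,[0,0,0],[0,0,0]],
  ],
  grip_force=50,
)

```text
time_s: 44.93
eef_pos: [567.2, 147.6, 89.4]
ee_rot: [3.14, -0.001, -1.65]
ft_force: [0.0, 0.7, -3.7]
width: 0.15
finger_force: 49.6
```

```bash
python3 - <<'E'
from h import *
s=arm.observe();print(s["eef_pos"],np.degrees(s["ee_rot"]),s["ft_force"],s["width"])
heldhole("w14",-1,28)
E
```

```text
[567.24853356 147.59810951  89.36396834] [ 1.79908447e+02 -4.17530251e-02 -9.45165247e+01] [ 0.03431717  0.72503169 -3.67927067] 0.1504397535945124
[[  0   0  56  14 741]
 [ 15  20  28  28 606]] (np.int64(341), np.int64(97))
hole px (np.float64(369.5), np.float64(130.5)) hole [536.9  87.3] centre-TCP, cover axes [-0.46  2.51] TCP [567.2 147.6  89.4] yaw -4.52
```

Call:
send_rows(
  increments=[
    [-1,[-0.06,-0.01,0],[0,0,-0.03]],
    [-1,[0,0,0],[0,0,0]],
    [-1,[0,0,0],[0,0,0]],
    [-1,[0,0,0],[0,0,0]],
  ],
)

```text
time_s: 45.32
eef_pos: [568.2, 150.5, 90.1]
ee_rot: [3.141, -0.0, -1.646]
ft_force: [-1.0, 0.0, -2.5]
width: 0.149
finger_force: 49.5
```

```bash
python3 - <<'E'
from h import *
heldhole("w15",-1,28)
E
```

```text
[[  0   0  56  14 744]
 [ 15  20  28  28 607]] (np.int64(341), np.int64(97))
hole px (np.float64(369.5), np.float64(130.5)) hole [538.2  90.1] centre-TCP, cover axes [-0.43  2.52] TCP [568.2 150.5  90.1] yaw -4.3
```

Call:
send_rows(
  increments=[
    [-1,[0.015,0.015,0.08],[0,0,0]],
    [-1,[0,0,0.08],[0,0,0]],
    [-1,[0,0,0.08],[0,0,0]],
    [-1,[0,0,0.06],[0,0,0]],
    [-1,[0,0,0],[0,0,0]],
    [-1,[0,0,0],[0,0,0]],
  ],
)

```text
time_s: 45.87
eef_pos: [567.4, 149.9, 78.0]
ee_rot: [3.141, -0.0, -1.646]
ft_force: [-0.3, 0.8, -4.0]
width: 0.152
finger_force: 49.5
```

Call:
send_rows(
  increments=[
    [-1,[0,0,0.04],[0,0,0]],
    [-1,[0,0,0.04],[0,0,0]],
    [-1,[0,0,0],[0,0,0]],
  ],
)

```text
time_s: 46.12
eef_pos: [567.9, 150.3, 75.8]
ee_rot: [-3.141, 0.0, -1.646]
ft_force: [-1.5, 2.6, 1.7]
width: 0.149
finger_force: 50.3
```

Contact begins later this time. Release now, then probe the +y end.

Call:
send_rows(
  increments=[
    [-1,[0,0,0.03],[0,0,0]],
    [-1,[0,0,0],[0,0,0]],
    [-0.3,[0,0,0],[0,0,0]],
    [-0.3,[0,0,0],[0,0,0]],
    [-0.3,[0,0,0],[0,0,0]],
    [-0.3,[0,0,0],[0,0,0]],
    [-0.3,[0,0,-0.6],[0,0,0]],
    [-0.3,[0,0,-0.6],[0,0,0]],
    [-1,[0,0,0],[0,0,0]],
    [-1,[0,0,0],[0,0,0]],
    [-1,[0,0,0],[0,0,0]],
    [-1,[0,0,0],[0,0,0]],
    [-1,[0,0,0],[0,0,0]],
  ],
)

```text
time_s: 47.2
eef_pos: [566.8, 149.7, 120.7]
ee_rot: [3.139, -0.001, -1.646]
ft_force: [-0.6, 0.4, 0.3]
width: -0.005
finger_force: 0.0
```

```bash
python3 - <<'E'
from h import *
s=arm.observe();print(s["eef_pos"],s["width"])
delta(568,153,96)
delta(561.5,213,69)
E
```

```text
[566.77748351 149.71592551 120.70825183] -0.005117947472929662
units xyz [-0.084 -0.024  0.618] turn z units -0.0
units xyz [-1.568  0.25   1.293] turn z units -0.0
```

Call:
send_rows(
  increments=[
    [-1,[-0.8,0.13,0],[0,0,0]],
    [-1,[-0.77,0.12,0],[0,0,0]],
    [-1,[0,0,0.5],[0,0,0]],
    [-1,[0,0,0.5],[0,0,0]],
    [-1,[0,0,0.18],[0,0,0]],
    [-1,[0,0,0],[0,0,0]],
    [-1,[0,0,0],[0,0,0]],
  ],
)

```text
time_s: 47.78
eef_pos: [561.8, 212.9, 74.1]
ee_rot: [3.14, -0.001, -1.646]
ft_force: [0.4, 0.6, 0.8]
width: -0.002
finger_force: 0.0
```

Call:
send_rows(
  increments=[
    [-1,[0,0,0.05],[0,0,0]],
    [-1,[0,0,0],[0,0,0]],
    [-1,[0,0,0],[0,0,0]],
  ],
)

```text
time_s: 48.03
eef_pos: [563.1, 213.1, 73.7]
ee_rot: [-3.14, 0.0, -1.647]
ft_force: [-0.2, 0.1, 0.6]
width: 0.0
finger_force: 0.0
```

Call:
send_rows(
  increments=[
    [-1,[0,0,0.05],[0,0,0]],
    [-1,[0,0,0],[0,0,0]],
    [-1,[0,0,0],[0,0,0]],
  ],
)

```text
time_s: 48.28
eef_pos: [562.4, 213.2, 70.9]
ee_rot: [-3.141, -0.0, -1.646]
ft_force: [-0.1, 0.7, -0.3]
width: 0.001
finger_force: 0.0
```

Call:
send_rows(
  increments=[
    [-1,[0,0,0.04],[0,0,0]],
    [-1,[0,0,0],[0,0,0]],
    [-1,[0,0,0],[0,0,0]],
  ],
)

```text
time_s: 48.53
eef_pos: [562.3, 213.2, 69.0]
ee_rot: [3.141, -0.0, -1.646]
ft_force: [-0.1, -0.2, 0.1]
width: 0.0
finger_force: 0.0
```

No contact down to 69 mm, below the old stuck height. I'll continue to find the surface.

Call:
send_rows(
  increments=[
    [-1,[0,0,0.05],[0,0,0]],
    [-1,[0,0,0],[0,0,0]],
    [-1,[0,0,0],[0,0,0]],
  ],
)

```text
time_s: 48.78
eef_pos: [562.3, 213.3, 67.0]
ee_rot: [3.141, -0.0, -1.646]
ft_force: [0.3, -0.2, -0.1]
width: 0.005
finger_force: 0.0
```

Call:
send_rows(
  increments=[
    [-1,[0,0,0.05],[0,0,0]],
    [-1,[0,0,0],[0,0,0]],
    [-1,[0,0,0],[0,0,0]],
  ],
)

```text
time_s: 49.03
eef_pos: [562.5, 213.3, 66.7]
ee_rot: [-3.141, 0.0, -1.646]
ft_force: [-4.0, -1.1, 10.9]
width: -0.001
finger_force: 5.1
```

Call:
send_rows(
  increments=[
    [-1,[0,0,-0.6],[0,0,0]],
    [-1,[0,0,-0.6],[0,0,0]],
    [-1,[0.75,-0.12,0],[0,0,0]],
    [-1,[0.75,-0.12,0],[0,0,0]],
    [-1,[0,0,0.2],[0,0,0]],
    [-1,[0,0,0.2],[0,0,0]],
    [-1,[0,0,0],[0,0,0]],
    [-1,[0,0,0],[0,0,0]],
  ],
)

```text
time_s: 49.7
eef_pos: [566.4, 153.3, 96.0]
ee_rot: [3.139, -0.0, -1.645]
ft_force: [-0.0, -0.3, -0.3]
width: -0.001
finger_force: 0.0
```

Call:
send_rows(
  increments=[
    [-1,[0,0,0.05],[0,0,0]],
    [-1,[0,0,0],[0,0,0]],
    [-1,[0,0,0],[0,0,0]],
  ],
)

```text
time_s: 49.95
eef_pos: [567.4, 153.4, 95.1]
ee_rot: [-3.142, -0.0, -1.645]
ft_force: [-0.2, -0.7, 0.6]
width: 0.002
finger_force: 0.0
```

Call:
send_rows(
  increments=[
    [-1,[0,0,0.05],[0,0,0]],
    [-1,[0,0,0],[0,0,0]],
    [-1,[0,0,0],[0,0,0]],
  ],
)

```text
time_s: 50.2
eef_pos: [567.6, 153.3, 94.8]
ee_rot: [-3.14, 0.001, -1.645]
ft_force: [-3.3, 0.4, 8.2]
width: 0.006
finger_force: 4.5
```

```bash
python3 - <<'E'
from h import *
s=arm.observe();print(s["eef_pos"],s["ft_force"])
delta(573.9,244.5,115,np.radians(172.3))
E
```

```text
[567.6480981  153.33827248  94.77383168] [-3.28936186  0.41126107  8.18680944]
units xyz [-2.284  0.014 -0.506] turn z units -14.427
```

Call:
send_rows(
  increments=[
    [-1,[0,0,-0.7],[0,0,0]],
    [1,[0,0,-0.7],[0,0,0]],
    [1,[-0.76,0,0],[0,0,0]],
    [1,[-0.76,0,0],[0,0,0]],
    [1,[-0.76,0,0],[0,0,0]],
    [1,[0,0,0],[0,0,1]],
    [1,[0,0,0],[0,0,1]],
    [1,[0,0,0],[0,0,1]],
    [1,[0,0,0],[0,0,1]],
    [1,[0,0,0],[0,0,1]],
    [1,[0,0,0],[0,0,1]],
    [1,[0,0,0],[0,0,1]],
    [1,[0,0,0],[0,0,1]],
  ],
)

```text
time_s: 51.28
eef_pos: [574.2, 244.0, 149.1]
ee_rot: [-3.141, -0.0, -2.488]
ft_force: [0.7, 1.1, 0.2]
width: 0.999
finger_force: 0.0
```

Call:
send_rows(
  increments=[
    [1,[0,0,0],[0,0,1]],
    [1,[0,0,0],[0,0,1]],
    [1,[0,0,0],[0,0,1]],
    [1,[0,0,0],[0,0,1]],
    [1,[0,0,0],[0,0,1]],
    [1,[0,0,0],[0,0,1]],
    [1,[0,0,0],[0,0,1]],
    [1,[0,0,0],[0,0,0.5]],
    [1,[0,0,0],[0,0,0]],
    [1,[0,0,0],[0,0,0]],
  ],
)

```text
time_s: 52.12
eef_pos: [574.2, 243.9, 149.1]
ee_rot: [-3.141, 0.0, 3.016]
ft_force: [0.5, 0.5, -0.6]
width: 0.997
finger_force: 0.0
```

```bash
python3 - <<'E'
from h import *
s=arm.observe();print(s["eef_pos"],np.degrees(s["ee_rot"]),s["width"])
delta(574.5,245,78,np.radians(172.3))
E
```

```text
[574.22580296 243.87084966 149.13859234] [-1.79993366e+02  1.63865229e-03  1.72809051e+02] 0.9973431038224884
units xyz [-0.003  0.029  1.778] turn z units 0.085
```

Call:
send_rows(
  increments=[
    [0,[0,0.03,0.6],[0,0,0]],
    [0,[0,0,0.6],[0,0,0]],
    [0,[0,0,0.55],[0,0,0]],
    [0,[0,0,0],[0,0,0]],
    [0,[0,0,0],[0,0,0]],
    [-1,[0,0,0],[0,0,0]],
    [-1,[0,0,0],[0,0,0]],
    [-1,[0,0,0],[0,0,0]],
    [-1,[0,0,0],[0,0,0]],
    [-1,[0,0,0],[0,0,0]],
    [-1,[0,0,0],[0,0,0]],
    [-1,[0,0,0],[0,0,0]],
  ],
  grip_force=30,
)

```text
time_s: 53.12
eef_pos: [575.7, 245.1, 81.1]
ee_rot: [3.14, 0.003, 3.014]
ft_force: [-1.0, -0.9, 5.8]
width: 0.11
finger_force: 33.8
```

Call:
send_rows(
  increments=[
    [-1,[0,0,0],[0,0,-0.8]],
    [-1,[0,0,0],[0,0,-0.8]],
    [-1,[0,0,0],[0,0,-0.8]],
    [-1,[0,0,0],[0,0,-0.8]],
    [-1,[0,0,0],[0,0,-0.8]],
    [-1,[0,0,0],[0,0,-0.8]],
    [-1,[0,0,0],[0,0,-0.8]],
    [-1,[0,0,0],[0,0,-0.8]],
    [-1,[0,0,0],[0,0,-0.8]],
    [-1,[0,0,0],[0,0,-0.8]],
    [-1,[0,0,0],[0,0,-0.8]],
    [-1,[0,0,0],[0,0,-0.8]],
    [-1,[0,0,0],[0,0,-0.8]],
    [-1,[0,0,0],[0,0,-0.8]],
    [-1,[0,0,0],[0,0,-0.8]],
    [-1,[0,0,0],[0,0,-0.8]],
    [-1,[0,0,0],[0,0,-0.8]],
    [-1,[0,0,0],[0,0,-0.8]],
    [-1,[0,0,0],[0,0,-0.6]],
    [-1,[0,0,0],[0,0,0]],
  ],
)

```text
time_s: 54.78
eef_pos: [574.8, 246.3, 81.1]
ee_rot: [-3.14, 0.003, -1.694]
ft_force: [-2.7, 2.4, 6.6]
width: 0.106
finger_force: 34.0
```

Call:
send_rows(
  increments=[
    [0,[0,0,0],[0,0,0]],
    [0,[0,0,0],[0,0,0]],
    [0,[0,0,0],[0,0,0]],
    [0,[0,0,0],[0,0,0]],
    [0,[0,0,-0.8],[0,0,0]],
    [0,[0,0,-0.8],[0,0,0]],
    [0,[0,0,-0.2],[0,0,0]],
    [0,[0.92,-0.05,0],[0,0,0]],
    [0,[0.92,-0.05,0],[0,0,0]],
    [0,[0.92,-0.05,0],[0,0,0]],
    [0,[0.92,-0.05,0],[0,0,0]],
    [0,[0.92,-0.05,0],[0,0,0]],
    [0,[0,0,0],[0,0,0]],
  ],
)

```text
time_s: 55.87
eef_pos: [560.6, 55.4, 150.9]
ee_rot: [3.141, -0.003, -1.705]
ft_force: [-0.3, 0.3, -0.7]
width: 0.5
finger_force: 0.0
```

Call:
send_rows(
  increments=[
    [0,[0,0,0],[0,0,1]],
    [0,[0,0,0],[0,0,1]],
    [0,[0,0,0],[0,0,1]],
    [0,[0,0,0],[0,0,1]],
    [0,[0,0,0],[0,0,1]],
    [0,[0,0,0],[0,0,1]],
    [0,[0,0,0],[0,0,1]],
    [0,[0,0,0],[0,0,1]],
    [0,[0,0,0],[0,0,1]],
    [0,[0,0,0],[0,0,1]],
    [0,[0,0,0],[0,0,1]],
    [0,[0,0,0],[0,0,1]],
    [0,[0,0,0],[0,0,1]],
    [0,[0,0,0],[0,0,1]],
    [0,[0,0,0],[0,0,1]],
    [0,[0,0,0],[0,0,0.1]],
    [0,[0,0,0],[0,0,0]],
    [0,[0,0,0],[0,0,0]],
  ],
)

```text
time_s: 57.37
eef_pos: [560.9, 61.2, 151.0]
ee_rot: [-3.141, -0.0, 3.006]
ft_force: [-0.3, -0.4, 0.8]
width: 0.503
finger_force: 0.0
```

```bash
python3 - <<'E'
from h import *
s=arm.observe();print(s["eef_pos"],np.degrees(s["ee_rot"]),s["width"])
delta(560.8,61.3,78,np.radians(171.9))
E
```

```text
[560.92768694  61.19872958 150.98236036] [-1.79993863e+02 -1.17036591e-02  1.72240272e+02] 0.5028602941232247
units xyz [0.004 0.002 1.825] turn z units 0.057
```

Call:
send_rows(
  increments=[
    [0,[0,0,0.6],[0,0,0]],
    [0,[0,0,0.6],[0,0,0]],
    [0,[0,0,0.6],[0,0,0]],
    [0,[0,0,0],[0,0,0]],
    [0,[0,0,0],[0,0,0]],
    [-1,[0,0,0],[0,0,0]],
    [-1,[0,0,0],[0,0,0]],
    [-1,[0,0,0],[0,0,0]],
    [-1,[0,0,0],[0,0,0]],
    [-1,[0,0,0],[0,0,0]],
    [-1,[0,0,0],[0,0,0]],
    [-1,[0,0,0],[0,0,0]],
  ],
)

```text
time_s: 58.37
eef_pos: [562.4, 61.5, 81.0]
ee_rot: [3.14, 0.004, 3.004]
ft_force: [-0.1, 2.3, 6.8]
width: 0.108
finger_force: 34.3
```

Call:
send_rows(
  increments=[
    [-1,[0,0,0],[0,0,-0.8]],
    [-1,[0,0,0],[0,0,-0.8]],
    [-1,[0,0,0],[0,0,-0.8]],
    [-1,[0,0,0],[0,0,-0.8]],
    [-1,[0,0,0],[0,0,-0.8]],
    [-1,[0,0,0],[0,0,-0.8]],
    [-1,[0,0,0],[0,0,-0.8]],
    [-1,[0,0,0],[0,0,-0.8]],
    [-1,[0,0,0],[0,0,-0.8]],
    [-1,[0,0,0],[0,0,-0.8]],
    [-1,[0,0,0],[0,0,-0.8]],
    [-1,[0,0,0],[0,0,-0.8]],
    [-1,[0,0,0],[0,0,-0.8]],
    [-1,[0,0,0],[0,0,-0.8]],
    [-1,[0,0,0],[0,0,-0.8]],
    [-1,[0,0,0],[0,0,-0.8]],
    [-1,[0,0,0],[0,0,-0.8]],
    [-1,[0,0,0],[0,0,-0.8]],
    [-1,[0,0,0],[0,0,-0.7]],
    [-1,[0,0,0],[0,0,0]],
  ],
)

```text
time_s: 60.03
eef_pos: [561.4, 62.7, 81.0]
ee_rot: [-3.14, 0.003, -1.694]
ft_force: [-1.5, 6.6, 9.3]
width: 0.106
finger_force: 34.6
```

Call:
send_rows(
  increments=[
    [0,[0,0,0],[0,0,0]],
    [0,[0,0,0],[0,0,0]],
    [0,[0,0,0],[0,0,0]],
    [0,[0,0,0],[0,0,0]],
    [0,[0,0,-0.8],[0,0,0]],
    [0,[0,0,-0.8],[0,0,0]],
    [0,[0,0,-0.8],[0,0,0]],
    [0,[-0.5,-0.9,-0.5],[0,0,0]],
    [0,[-0.5,-0.9,-0.5],[0,0,0]],
    [0,[0,-0.9,-0.5],[0,0,0]],
    [0,[0,0,0],[0,0,0]],
    [0,[0,0,0],[0,0,0]],
  ],
)

```text
time_s: 61.03
eef_pos: [668.9, 83.8, 231.7]
ee_rot: [-3.139, -0.0, -1.699]
ft_force: [-0.7, 0.2, 0.4]
width: 0.5
finger_force: 0.0
```

```bash
python3 - <<'E'
from h import *
th=np.radians(-4.31);c=np.array([567.35,152.5]);X=np.array([np.cos(th),np.sin(th)]);Y=np.array([-X[1],X[0]])
for cam in("scene","top","wrist"):
    p,im=snap(cam,"f_"+cam);g=cv2.cvtColor(im,cv2.COLOR_RGB2GRAY)
    for s in(1,-1):
        pv=c+s*92*Y
        for nm,d in(("across",-s*Y),("clear",-s*X)):
            r=[]
            for t in(-8,0,8,16,22,32):
                z=80 if t<25 else 56
                u,v=proj(p,[[*(pv+t*d),z]])[0].round().astype(int);r.append(int(g[v,u]) if 0<=u<640 and 0<=v<400 else None)
            print(cam,s,nm,r)
E
```

```text
scene 1 across [25, 28, 26, 24, 107, 156]
scene 1 clear [14, 28, 180, 177, 179, 57]
scene -1 across [19, 21, 3, 5, 4, 70]
scene -1 clear [149, 21, 58, 146, 147, 153]
top 1 across [113, 115, 116, 115, 115, 115]
top 1 clear [114, 115, 114, 115, 114, 117]
top -1 across [22, 46, 51, 69, 81, 91]
top -1 clear [61, 46, 67, 91, 90, 99]
wrist 1 across [52, 53, 55, 58, 53, 56]
wrist 1 clear [53, 53, 54, 53, 53, 57]
wrist -1 across [83, 79, 52, 54, 46, 121]
wrist -1 clear [114, 79, 50, 105, 134, 123]
```

The scene camera shows both fins dark along the "across" line and bright along the "clear" line, so both buttons lie across the cover. The other two covers were never touched. Handing in.

```bash
python3 -c "
from station import arm
print(arm.job_done())"
```

```text
the job is handed in; nothing more can be done
None
```

The job is handed in at about 61 s: all three relays are in the housing, the fitting cover is on both pins and probed fully home, both turnbuttons are turned across it, and the other two covers are untouched on the mat; no verdict was returned.

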